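Fit the keyed stop ring and glide bush to a monitor-arm mount

ROBOT

A 6-joint arm with a two-finger parallel gripper is mounted at the origin on a cart in front of the work surface, level with it; the furniture and walls round the work are solid. World frame = base frame: x ahead of the robot, y to its left, z up, the work surface at z = 0. Lengths are in mm, angles in rad, forces in N, time in s.
With the tool pointing down it reaches from about 275 to 750 mm from the base axis. Payload 10.2 kg.
Tool frame: the origin (TCP) lies midway between the tips of the shut fingers; the grasp point (between the pads) lies 19 mm behind it (ctrl.hold_point_z is the distance from the TCP to the grasp point, in mm); z points along the fingers, y is the direction in which the jaws open and shut (so a half turn about z gives the same grasp; the last joint's range is limited). The gripper opens to 85 mm and grips with 20 to 120 N. Pads are 22 mm wide; open, the fingers measure 114 mm over their backs; the gripper's body (76 mm by 85 mm) begins 54 mm behind the grasp point. The pads swing forward as they close: fully open they stand 13 mm farther back than shut.
Start: joints at [0.94, 0.313, 1.498, -0, 1.331, -0.223], TCP at [208.223, 481.948, 231.294] pointing down, gripper open.
Joint ranges: [-2.94, 2.94], [-0.97, 2.17], [0.19, 2.56], [-1.23, 4.37], [0.02, 3.11], [-2.88, 2.88]. Speed limits (rad/s): [2.39, 2.39, 3.01, 3.14, 3.14, 3.14].

INTERFACE

Orientations are given as a unit quaternion [w, x, y, z].
In Python, from rig import ctrl, capture, get_calibration, ticket, search_frame, outline_of gives the robot as it stands. The module is installed in compiled form; this text tells all that it offers.
- The arm moves only by the tool servo_tool, never from a script. Its argument "motion" is a list of rows, each an object with "dr": the turn, a rotation vector about the tool's x, y, z in units of 10 degrees (1.0 is 10 degrees), a list of three; "delta_pos": the shift along the tool's x, y, z in units of 50 mm (1.0 is 50 mm), a list of three; "hand": the opening, from 0 (shut) to 1 (fully open). In form: [{"dr": [ax, ay, az], "delta_pos": [x, y, z], "hand": hand}, ...]. A call has 1 to 20 rows; each row shifts and turns the pose as measured when the row begins, along the tool's axes as they then stand; what a row does not reach is not made up. A row lasts 1/8 s, in which the tool goes at most 62.5 mm and 10.7 degrees, less where a joint would pass 70% of its speed; a pose out of reach is approached as far as the arm can. A call is refused whole if a number of a shift passes 1 or a number of a turn 1, either way. A call with a gripper value outside its range is refused whole. The fingers move at their own pace and stop on an object; "squeeze" is the grip in N (left out, the last holds). Time passes only in rows, so rows that do not move let the fingers close. It gives the time, the measured TCP pose, the force and the opening at its end, in the units of the state.
- ctrl.sense(): the state, without advancing time (a new reading comes with each control period).
- capture(name): name is "side" or "top" or "wrist"; returns (picture, depth): 480x640x3 uint8, red, green, blue; 480x640 float32, mm along the optical axis (not along the pixel's ray), 0 where there is no reading.
- get_calibration(name): a dict with "camera_matrix" (3x3 intrinsics, pixels), "T" (4x4, takes a point from camera to world coordinates). Camera axes: x right, y down, z forward; pixel columns grow to the right and rows downward; lengths in mm; the calibration is good to about 2 mm. A picture is of the moment at which its call begins: read the wrist's pose just before it. get_calibration takes no time and is no camera call; for the wrist camera it gives the pose at the moment of the call.
- ticket.finish_job(): hands the job in, once; it reports no verdict.
Trained networks look in the newest picture that a camera, given by its name, has taken for a name from the list of things; names that differ only in an ending like _2 or _b are one class to them, and where a whole thing is asked for, a point or a joint stands for the part that bears it (a point fixed in the world has none). Each returns a list of dicts, best first, with "score" (0 to 1); they miss things now and then, are a little off and sometimes report something else, mostly with a low value. They report only what shows in the picture. A call takes as long as a camera call.
- search_frame(camera, label): "bbox" ([left, top, right, bottom] in pixels, round what is visible of it).
- outline_of(camera, label): "pixels" (480x640 bool, what is visible of it) and "bbox" ([left, top, right, bottom] in pixels, round what is visible of it).
The state is a dict: "time_s": time; "joints": joint angles; "dq": joint speeds; "tau": joint torques, N m; "eef_pos": TCP position; "ee_rot": TCP orientation; "force": force on the tool from outside, world axes, zero at the start; "wrist_torque": the same for the moment, N m; "grip_width": opening from 0.0 (shut) to 1.0 (fully open).
Only numpy, scipy, OpenCV 4.12 (cv2) and the standard library are available. Lean on these libraries where they do the work, as an engineer would, in place of code of your own. Each camera call takes 0.05 s, during which the arm holds its last target.

TASK

The monitor arm's desk mount is bolted down and needs its two loose parts before the arm can go on. Put the black stop ring over the steel spigot, turn it under light pressure until its tabs drop into the keyways and let it down flat on the shoulder, without forcing it; then slip the grey flanged glide bush over the spigot, flange down, so that it lies flat on the ring. Leave the other things on the desk where they are.

Things in the scene. Friction and masses are not known exactly. Their poses are not given: they have to be found in the camera images.
- mount: Monitor-arm desk mount, bolted down: grey foot plate 116 (along x) x 96 x 9 mm and a column 50 mm across, its flat top (the shoulder) 70 mm above the desk. On it stands a fixed steel spigot, 34 mm across, 30 mm tall, chamfered 1.2 mm, that does not turn. Origin: on the spigot's axis at the plate's underside; z up.
- shoulder (a point): Centre of the shoulder, 70 mm above the desk, on the spigot's axis; the spigot's end face is 30 mm above it. Two opposite keyways, each 7.8 mm wide, 6 mm deep, open at the top, run down the whole spigot. It was clamped by hand: the keyways face the mount's +x and -x, but up to 0.75 rad off to either side; that angle is not measured.
- stop_ring: Black plastic ring 58 mm across, 14 mm tall, bore 36 mm, about 60 g, lying flat, right way up. Origin: centre of its underside, z up. Two opposite tabs stand inside the bore on the ring's +x and -x sides (it fits either way round); one stop lug 12 mm wide stands out on its +y side to 37 mm from the axis.
- tab (a point): Middle of the underside of the tab on the ring's +x side, 15 mm from the axis, 7 mm above the ring's underside. Each tab: 6 mm wide, reaches in to 12.5 mm from the axis, fills the upper 7 mm of the ring; so the plain lower 7 mm of bore goes over the spigot first, then the tabs ride on its end face until they meet the keyways. They stand 35 N.
- glide_bush: Grey nylon flanged bush, 14 mm tall, about 30 g: flange 54 mm across and 4 mm thick at the bottom, above it a sleeve 45 mm across; bore 37 mm throughout, no key. Lies flange down. Origin: centre of the flange's underside, z up.
- stapler: Blue stapler, 37 x 145 x 55 mm, lying loose near the work; bystander. Origin: centre of its underside.
- sharpener_teal: Oval pencil sharpener, 27 x 48 x 22 mm; loose bystander. Origin: centre of its underside.
- eraser: Two-tone eraser, 18 x 52 x 12 mm; loose bystander. Origin: centre of its underside.
- binder_clip_1: Small black binder clip, 27 x 32 x 31 mm; loose bystander. Origin: centre of its underside.

How it is judged (in metres and radians):
On the way:
1. The stop ring lies down on the shoulder with its tabs in the keyways (z of stop_ring in the frame of shoulder between -0.002 and 0.002 m and horizontal distance between stop_ring and shoulder below 0.003 m and angle between stop_ring's own z axis and vertical below 0.08 rad), for 0.2 s.
At the end, for the whole second after the job is handed in: Stop ring flat on the shoulder, tabs in the keyways (underside within 2 mm, centred within 3 mm, tilt under 0.08 rad); glide bush flange down on the ring round the spigot (underside 14 mm over the shoulder within 2.5 mm, centred within 4 mm, tilt under 0.1 rad); both at rest (all of step 1 and z of glide_bush in the frame of shoulder between 0.0115 and 0.0165 m and horizontal distance between glide_bush and shoulder below 0.004 m and angle between glide_bush's own z axis and vertical below 0.1 rad and linear speed of each of stop_ring, glide_bush below 0.02 m/s); the robot touches nothing.
It fails at once if The stop ring is forced: pressed or twisted against the mount with more than 35 N (contact force between stop_ring and mount above 35 N).
It fails at once if The glide bush is forced against the mount or the ring with more than 35 N (contact force between glide_bush and mount above 35 N or contact force between glide_bush and stop_ring above 35 N).
It fails at once if A bystander is pushed more than 20 mm (distance of any of stapler, sharpener_teal, eraser, binder_clip_1 from where it was at the start of the episode above 0.02 m).
It also fails if it takes over 67 s, if anything falls off the work surface, if the arm or the gripper's body presses on something with over 40 N, if the wrist force passes 120 N, or if a joint passes its speed limit or range.

## Working session

There is one attempt and no reset: what is moved stays moved. The work goes in short steps, Python scripts to look and compute and a tool call to move; the robot and the scene stay as the last step left them, time stands still between calls to the robot, and variables do not carry over. Pictures are saved under pics/ and viewed, and the job is handed in when it is done.

Besides the shell and the picture viewer there is one more tool, called by a JSON object that holds its "fn" and its "kwargs". servo_tool: Moves the arm, as the interface text tells. Its arguments: {"type":"object","properties":{"motion":{"type":"array"},"squeeze":{"type":"number"}},"required":["motion"]}

```bash
mkdir -p pics
python3 - <<'E'
from rig import *
import cv2,numpy as np
print(ctrl.sense(), ctrl.hold_point_z)
for n in ["top","side","wrist"]:
    p,d=capture(n); cv2.imwrite(f"pics/{n}0.png",p[:,:,::-1]); np.save(f"pics/{n}0.npy",d)
    c=get_calibration(n); print(n,c["camera_matrix"],c["T"])
E
```

```text
{'time_s': 0.0, 'joints': array([ 9.39619190e-01,  3.13467713e-01,  1.49845941e+00,  1.60501675e-05,
        1.33099180e+00, -2.23420309e-01]), 'dq': array([ 2.45467566e-05, -2.45002328e-04,  2.12971844e-04,  1.46678053e-03,
       -5.32391062e-04,  2.88986117e-05]), 'tau': array([-2.92188670e-04, -4.12271011e+01, -2.59738612e+01, -2.27049891e-04,
        4.18175507e-03, -2.14848188e-05]), 'eef_pos': array([208.04797765, 481.73230698, 230.71760636]), 'ee_rot': array([-2.81907127e-04,  2.02470758e-01,  9.79288084e-01, -6.00284530e-04]), 'force': array([-0.46898027,  0.17839419,  0.74131693]), 'wrist_torque': array([ 0.01055542, -0.0356294 , -0.02163417]), 'grip_width': 0.9978278350385423} 18.700000000000003
top [[489.08837593   0.         320.05312936]
 [  0.         489.08837593 244.97431348]
 [  0.           0.           1.        ]] [[-1.39767757e-02 -9.95802563e-01  9.04538879e-02  4.11427160e+02]
 [-9.99902320e-01  1.39189521e-02 -1.27006439e-03  3.91074129e+01]
 [ 5.71004549e-06 -9.04628038e-02 -9.95899835e-01  9.17776424e+02]
 [ 0.00000000e+00  0.00000000e+00  0.00000000e+00  1.00000000e+00]]
side [[477.44502613   0.         318.98349038]
 [  0.         477.44502613 238.45187754]
 [  0.           0.           1.        ]] [[ 9.99178829e-01  3.15713601e-02 -2.53951953e-02  5.09470885e+02]
 [ 3.78412082e-02 -5.03123119e-01  8.63385876e-01 -7.91486235e+02]
 [ 1.44813565e-02 -8.63637874e-01 -5.03904667e-01  5.81282969e+02]
 [ 0.00000000e+00  0.00000000e+00  0.00000000e+00  1.00000000e+00]]
wrist [[350.94080187   0.         320.69074054]
 [  0.         350.94080187 239.86534357]
 [  0.           0.           1.        ]] [[ 3.96568483e-01  8.80503911e-01  2.59704258e-01  1.43161587e+02]
 [ 9.18005064e-01 -3.80252268e-01 -1.12582928e-01  5.09480806e+02]
 [-3.76575484e-04  2.83056665e-01 -9.59103114e-01  3.72650751e+02]
 [ 0.00000000e+00  0.00000000e+00  0.00000000e+00  1.00000000e+00]]
```

View pics/top0.png

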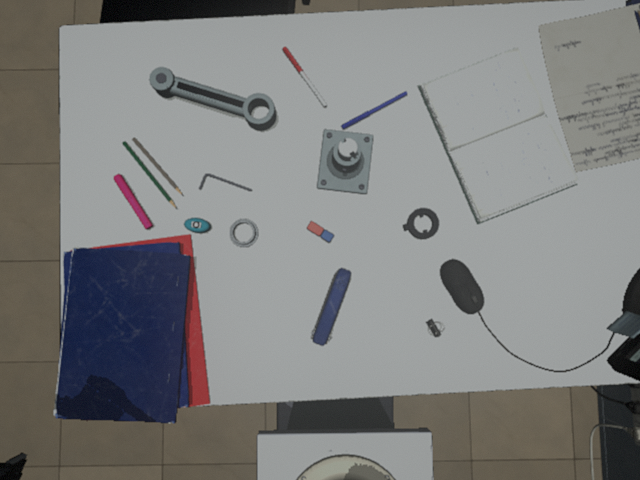

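View pics/side0.png

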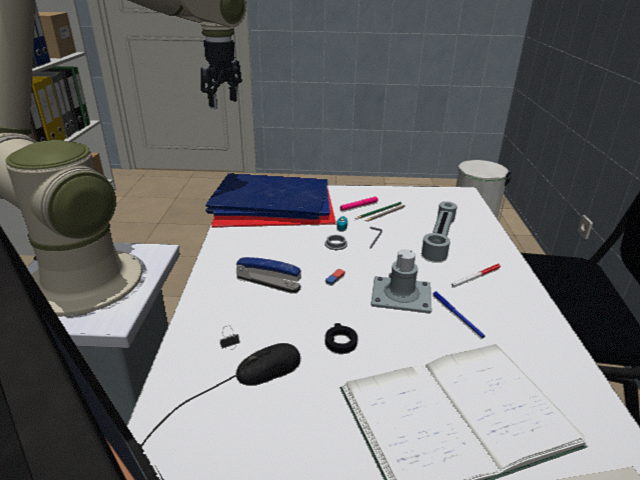

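View pics/wrist0.png

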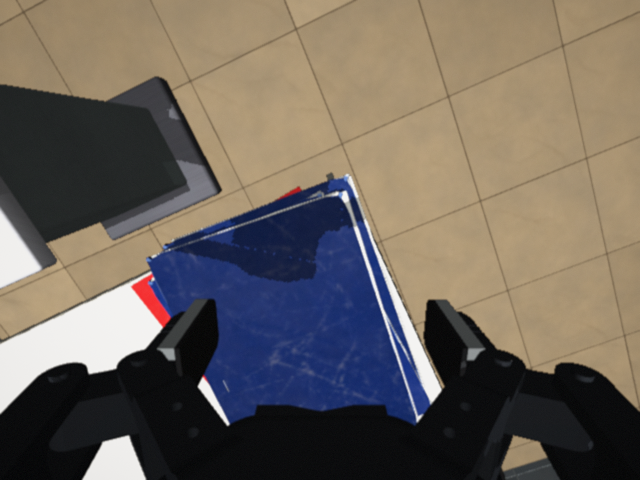

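The top view shows the mount at about (347,155), the ring at (422,223) with its lug to the left at (405,226), and the bush at (244,233). The stapler is at (332,306), the eraser at (320,232) and the clip at (434,328). Next I'll get measurements from the networks.

```bash
cat > h.py <<'E'
from rig import *
import cv2,numpy as np
def pix2w(c,u,v,d):
    K=np.array(c["camera_matrix"]);T=np.array(c["T"])
    u=np.asarray(u,float);v=np.asarray(v,float);d=np.asarray(d,float)
    p=np.stack([(u-K[0,2])/K[0,0]*d,(v-K[1,2])/K[1,1]*d,d],-1)
    return p@T[:3,:3].T+T[:3,3]
def cloud(n,d):
    v,u=np.mgrid[0:480,0:640]
    return pix2w(get_calibration(n),u,v,d)
def w2pix(c,P):
    K=np.array(c["camera_matrix"]);T=np.array(c["T"])
    q=(np.asarray(P,float)-T[:3,3])@T[:3,:3]
    return (q@K.T)[...,:2]/q[...,2:]
E
python3 - <<'E'
from h import *
from rig import *
for n in ["top","side"]:
    p,d=capture(n); W=cloud(n,d)
    for l in ["mount","stop_ring","glide_bush","stapler","sharpener_teal","eraser","binder_clip_1"]:
        r=outline_of(n,l)
        for o in r[:1]:
            m=o["pixels"]&(d>0); w=W[m]; 
            print(n,l,round(o["score"],2),o["bbox"],m.sum(),np.median(w,0).round(1),w.min(0).round(),w.max(0).round(), ((w.min(0)+w.max(0))/2).round(1))
            np.save(f"pics/m_{n}_{l}.npy",o["pixels"])
        print(len(r),[round(o["score"],2) for o in r])
    np.save(f"pics/{n}_W.npy",W)
    if n=="top":
        for nm,(x0,y0,x1,y1) in dict(mount=(307,118,387,198),ring=(382,183,462,263),bush=(204,193,284,273)).items():
            cv2.imwrite(f"pics/z_{nm}.png",cv2.resize(p[y0:y1,x0:x1,::-1],(560,560),interpolation=cv2.INTER_CUBIC))
E
cd pics; python3 -c "
import cv2,numpy as np
cv2.imwrite('zz.png',cv2.resize(np.hstack([cv2.imread(f'z_{n}.png') for n in ['mount','ring','bush']]),(798,266)))"
```

```text
top mount 0.95 [315.8, 131.2, 371.3, 194.7] 2981 [642.8  -9.   11.5] [591. -66.  -1.] [714.  42. 105.] [652.7 -11.8  52. ]
2 [0.95, 0.29]
top stop_ring 0.83 [403.1, 207.4, 439.4, 241.4] 632 [ 532.1 -151.3   14.6] [ 504. -188.   -2.] [ 566. -118.   20.] [ 535.2 -153.2    8.8]
1 [0.83]
top glide_bush 0.81 [229.7, 223.1, 258.4, 246.8] 302 [519.9 180.1   9.4] [496. 156.  -0.] [547. 205.  20.] [521.6 180.6   9.7]
1 [0.81]
top stapler 0.89 [308.3, 267.9, 350.9, 346.0] 1383 [380.4  20.2  48.5] [311. -17.  -5.] [451.  55.  58.] [381.   19.1  26.3]
1 [0.89]
top sharpener_teal 0.78 [186.3, 219.4, 212.1, 234.5] 266 [534.6 262.7  21.4] [522. 242.   7.] [546. 285.  26.] [534.2 263.7  16.5]
1 [0.78]
top eraser 0.68 [307.8, 223.2, 332.4, 240.3] 265 [519.5  36.   11.9] [501.  13.  -3.] [537.  62.  18.] [518.9  37.7   7.5]
1 [0.68]
top binder_clip_1 0.45 [428.8, 317.9, 444.1, 334.4] 165 [ 337.3 -168.8   11.9] [ 322. -186.   -2.] [ 354. -156.   34.] [ 338.4 -171.1   16.2]
2 [0.45, 0.43]
side mount 0.93 [367.0, 250.3, 428.9, 311.7] 2412 [648.7 -30.2  13.8] [591. -69.  -1.] [715. 168. 102.] [652.6  49.7
[... 162 characters left out ...]
8]
side glide_bush 0.69 [321.9, 233.7, 346.4, 246.0] 255 [518.7 171.9   6.6] [493. 153.  -1.] [545. 224.  16.] [518.9 188.3   7.3]
1 [0.69]
side stapler 0.86 [235.9, 256.6, 303.0, 294.0] 1666 [386.4  10.1  28.8] [302. -18.  -2.] [449. 109.  56.] [375.5  45.4  26.7]
1 [0.86]
side sharpener_teal 0.56 [335.1, 215.9, 344.9, 233.0] 143 [532.7 255.   18.2] [520. 241.  -2.] [546. 329.  24.] [533.1 284.9  10.9]
1 [0.56]
side eraser 0.72 [326.6, 270.8, 342.9, 284.1] 140 [518.3  31.6  10.6] [502.  11.   3.] [537.  56.  14.] [519.3  33.9   8.4]
1 [0.72]
side binder_clip_1 0.73 [220.7, 328.5, 238.4, 348.3] 211 [ 338.3 -172.6    8.9] [ 319. -183.   -2.] [ 353. -140.   31.] [ 336.  -161.6   14.3]
1 [0.73]
```

View pics/zz.png

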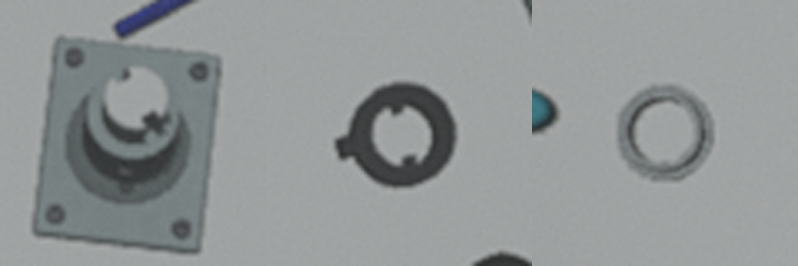

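View pics/z_mount.png

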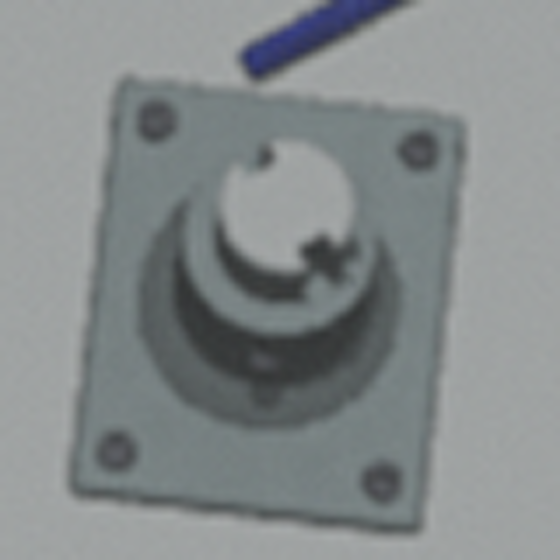

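View pics/z_ring.png

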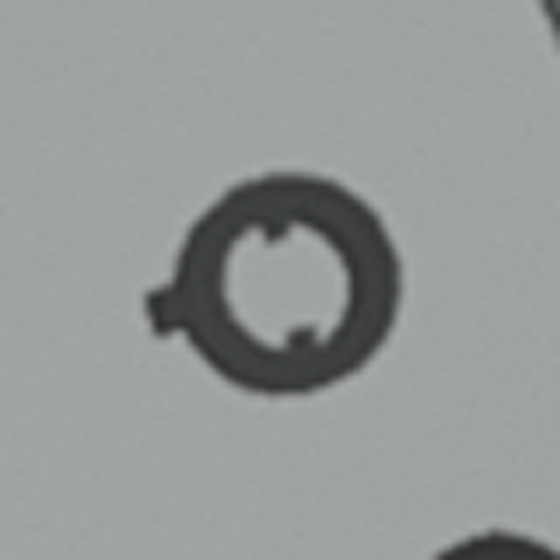

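```bash
cat >> h.py <<'E'
from scipy.spatial.transform import Rotation as R
def rot(s):
    q=s["ee_rot"]; return R.from_quat([q[1],q[2],q[3],q[0]])
def go(xyz,yaw=None,s=None):
    """tool-axis shift (units 50mm) to reach xyz at present orientation; turn (units 10deg) to get jaw dir yaw & tool down after"""
    s=s or ctrl.sense(); r=rot(s); M=r.as_matrix()
    d=M.T@(np.array(xyz,float)-s["eef_pos"])/50
    jy=np.arctan2(M[1,1],M[0,1])
    print("t",round(s["time_s"],2),"pos",s["eef_pos"].round(1),"jaw yaw",round(jy,3),"tilt",np.round(M[:2,2],4),"F",s["force"].round(1),"T",s["wrist_torque"].round(2),"grip",round(s["grip_width"],3))
    print("shift",d.round(3),"max rows",np.abs(d).max().round(2))
    if yaw is not None:
        dy=(yaw-jy+np.pi/2)%np.pi-np.pi/2; y=jy+dy
        Y=np.array([np.cos(y),np.sin(y),0]);Z=np.array([0,0,-1.]);X=np.cross(Y,Z)
        G=np.stack([X,Y,Z],1)
        t=R.from_matrix(M.T@G).as_rotvec(degrees=True)/10
        d2=G.T@(np.array(xyz,float)-s["eef_pos"])/50
        print("turn",t.round(3),"shift if turned first",d2.round(3))
E
python3 - <<'E'
from h import *
W=np.load("pics/top_W.npy")
for l,h in [("stop_ring",14),("glide_bush",14)]:
    m=np.load(f"pics/m_top_{l}.npy"); w=W[m&(np.abs(W[...,2]-h)<4)]
    (c,r)=cv2.minEnclosingCircle(w[:,:2].astype(np.float32)); print(l,c,r,len(w), np.median(w[:,2]))
m=np.load("pics/m_top_mount.npy"); w=W[m&(W[...,2]>94)]; print("spig",w.mean(0),((w.min(0)+w.max(0))/2)); 
go([532,-152,130],0.24)
E
```

```text
stop_ring (531.6356811523438, -151.6598663330078) 33.35537338256836 522 14.850079538112595
glide_bush (520.6861572265625, 180.79864501953125) 22.67905616760254 143 14.440765199690418
spig [645.30577992 -10.12296814 127.60866544] [541.40627846   5.74470039 506.02385475]
t 0.95 pos [208.2 482.  231.3] jaw yaw 1.163 tilt [-0. -0.] F [ 0.1  0.5 -0.2] T [-0.02  0.04  0.04] grip 1.004
shift [-10.973  -9.071   2.026] max rows 10.97
turn [-0.    -0.     5.288] shift if turned first [-13.855   3.276   2.026]
```

{"fn": "servo_tool", "kwargs": {"motion": [{"dr":[0,0,0],"delta_pos":[-0.78,-0.65,0.0],"hand":1},{"dr":[0,0,0],"delta_pos":[-0.78,-0.65,0.0],"hand":1},{"dr":[0,0,0],"delta_pos":[-0.78,-0.65,0.0],"hand":1},{"dr":[0,0,0],"delta_pos":[-0.78,-0.65,0.0],"hand":1},{"dr":[0,0,0],"delta_pos":[-0.78,-0.65,0.0],"hand":1},{"dr":[0,0,0],"delta_pos":[-0.78,-0.65,0.0],"hand":1},{"dr":[0,0,0],"delta_pos":[-0.78,-0.65,0.0],"hand":1},{"dr":[0,0,0],"delta_pos":[-0.78,-0.65,0.0],"hand":1},{"dr":[0,0,0],"delta_pos":[-0.78,-0.65,0.0],"hand":1},{"dr":[0,0,0],"delta_pos":[-0.78,-0.65,0.2],"hand":1},{"dr":[0,0,0],"delta_pos":[-0.78,-0.65,0.3],"hand":1},{"dr":[0,0,0],"delta_pos":[-0.78,-0.65,0.4],"hand":1},{"dr":[0,0,0],"delta_pos":[-0.78,-0.65,0.4],"hand":1},{"dr":[0,0,0],"delta_pos":[-0.78,-0.65,0.4],"hand":1},{"dr":[0,0,0.9],"delta_pos":[0,0,0],"hand":1},{"dr":[0,0,0.9],"delta_pos":[0,0,0],"hand":1},{"dr":[0,0,0.9],"delta_pos":[0,0,0],"hand":1},{"dr":[0,0,0.9],"delta_pos":[0,0,0],"hand":1},{"dr":[0,0,0.9],"delta_pos":[0,0,0],"hand":1},{"dr":[0,0,0.8],"delta_pos":[0,0,0],"hand":1}]}}

```text
time_s: 3.45
eef_pos: [540.3, -174.3, 144.2]
ee_rot: [0.002, 0.63, 0.777, 0.003]
force: [0.0, -0.0, -0.3]
grip_width: 0.999
```

Run:
```python
from h import *
go([533,-155,85],0.24)
```

```text
t 3.45 pos [ 540.3 -174.3  144.2] jaw yaw 0.208 tilt [0.0065 0.0017] F [ 0.  -0.  -0.3] T [0.06 0.07 0.02] grip 0.999
shift [ 0.407 -0.07   1.183] max rows 1.18
turn [ 0.038 -0.002 -0.181] shift if turned first [ 0.409 -0.049  1.183]
```

{"fn": "servo_tool", "kwargs": {"motion": [{"dr":[0.04,0,-0.18],"delta_pos":[0.2,-0.03,0.5],"hand":1},{"dr":[0,0,0],"delta_pos":[0.2,-0.02,0.5],"hand":1},{"dr":[0,0,0],"delta_pos":[0,0,0],"hand":1},{"dr":[0,0,0],"delta_pos":[0,0,0],"hand":1}]}}

```text
time_s: 3.95
eef_pos: [534.3, -155.7, 94.4]
ee_rot: [0.001, 0.618, 0.786, 0.0]
force: [0.3, 0.2, -0.1]
grip_width: 0.994
```

Run:
```python
from h import *
go([533,-155,85],0.24)
s=ctrl.sense();c=get_calibration("wrist")
p,d=capture("wrist"); cv2.imwrite("pics/w1.png",p[:,:,::-1]); np.savez("pics/w1.npz",p=p,d=d,T=c["T"],K=c["camera_matrix"],pos=s["eef_pos"],q=s["ee_rot"])
for l in ["stop_ring"]:
    o=outline_of("wrist",l)
    for x in o: print(x["score"],x["bbox"])
    if o:
        np.save("pics/w1m.npy",o[0]["pixels"])
        W=cloud("wrist",d); m=o[0]["pixels"]&(d>0); print(np.percentile(W[m],[2,50,98],axis=0))
```

```text
t 3.95 pos [ 534.3 -155.7   94.4] jaw yaw 0.239 tilt [ 0.0018 -0.0012] F [ 0.3  0.2 -0.1] T [ 0.   -0.03  0.03] grip 0.994
shift [ 0.02  -0.022  0.188] max rows 0.19
turn [ 0.008  0.009 -0.008] shift if turned first [ 0.02  -0.022  0.188]
0.83 [274.7, 188.1, 359.8, 285.3]
[[ 505.64389736 -180.32634799    2.26446523]
 [ 530.23464805 -152.08901835   12.83224256]
 [ 558.15457425 -120.47016272   14.2628219 ]]
```

View pics/w1.png

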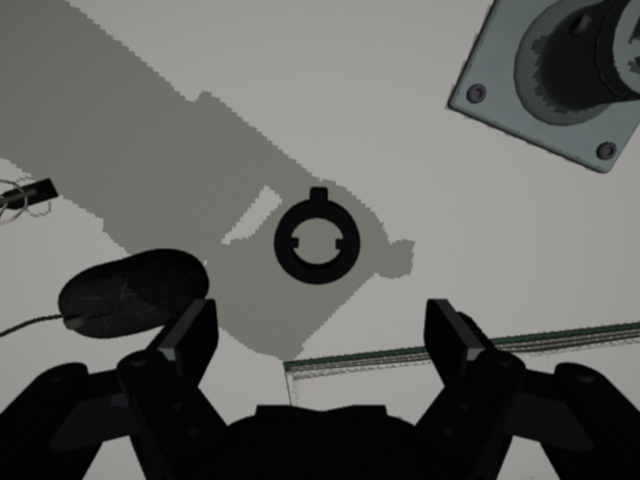

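```bash
cat >> h.py <<'E'
from scipy.optimize import least_squares
def load(f):
    z=np.load(f); return z["p"],z["d"],dict(T=z["T"],camera_matrix=z["K"]),z["pos"],z["q"]
def shoot(n,f):
    s=ctrl.sense();c=get_calibration(n)
    p,d=capture(n); cv2.imwrite(f"pics/{f}.png",p[:,:,::-1]); np.savez(f"pics/{f}.npz",p=p,d=d,T=c["T"],K=c["camera_matrix"],pos=s["eef_pos"],q=s["ee_rot"])
    return p,d,c,s
def silh(mask,c,cx,cy,levels,thr=None):
    """fit centre of coaxial circles levels=[(r,z)..]: silhouette of the convex hull vs mask contour"""
    cn=max(cv2.findContours(mask.astype(np.uint8),cv2.RETR_EXTERNAL,cv2.CHAIN_APPROX_NONE)[0],key=cv2.contourArea)
    pts=cn[:,0,:].astype(float)
    a=np.linspace(0,2*np.pi,360,endpoint=False)
    def hull(x):
        P=np.concatenate([np.stack([x[0]+(r+x[2])*np.cos(a),x[1]+(r+x[2])*np.sin(a),0*a+z],1) for r,z in levels])
        return cv2.convexHull(w2pix(c,P).astype(np.float32))
    def f(x):
        h=hull(x); return np.array([cv2.pointPolygonTest(h,(float(u),float(v)),True) for u,v in pts])
    s=least_squares(f,[cx,cy,0],loss="soft_l1",f_scale=0.5,diff_step=1e-3)
    return s.x,np.median(np.abs(f(s.x)))
E
python3 - <<'E'
from h import *
p,d,c,pos,q=load("pics/w1.npz"); m=np.load("pics/w1m.npy")
v,u=np.mgrid[0:480,0:640]; W=pix2w(c,u,v,d)
g=p.max(2); 
reg=np.zeros_like(m);reg[185:290,268:366]=1
dark=(g<60)&reg; print(m.sum(),dark.sum())
for mm in (m,dark):
    print(silh(mm,c,533,-155,[(29,0),(29,14)]))
w=W[m&(d>0)&(np.abs(W[...,2]-14)<2.5)]; cc=np.array([533,-155.])
for i in range(20):
    r=np.hypot(*(w[:,:2]-cc).T); cc=w[r<28.5,:2].mean(0)
print(cc,len(w),w[:,2].mean())
# tab pixel centers direction
from cv2 import imread
a=pix2w(c,[294,341,318],[243,243,193],[0,0,0]); 
def plane(u,v,z):
    o=np.array(c["T"])[:3,3]; P=pix2w(c,u,v,100.); dd=P-o; return o+dd*(z-o[2])/dd[2]
for U in [(294,243),(341,243),(318,190)]: print(plane(*U,14))
E
```

```text
4356 4319
(array([ 531.92601686, -153.70879098,   -0.6110275 ]), np.float64(0.3144051997367907))
(array([ 531.9366091 , -153.11038461,    0.        ]), np.float64(1.2647998342205964))
[ 528.96586687 -138.52617579] 3788 13.018399882037324
[ 517.44220231 -156.71913832   14.        ]
[ 547.66255344 -149.38159158   14.        ]
[ 524.64681625 -118.84947591   14.        ]
```

{"fn": "servo_tool", "kwargs": {"motion": [{"dr":[0,0,0],"delta_pos":[0.05,-0.03,0.4],"hand":1},{"dr":[0,0,0],"delta_pos":[0,0,0.5],"hand":1},{"dr":[0,0,0],"delta_pos":[0,0,0.3],"hand":1},{"dr":[0,0,0],"delta_pos":[0,0,0.2],"hand":1},{"dr":[0,0,0],"delta_pos":[0,0,0.1],"hand":1},{"dr":[0,0,0],"delta_pos":[0,0,0],"hand":1},{"dr":[0,0,0],"delta_pos":[0,0,0],"hand":1}]}}

```text
time_s: 4.92
eef_pos: [535.4, -156.3, 21.6]
ee_rot: [0.006, 0.618, 0.786, 0.001]
force: [0.6, -0.0, 0.2]
grip_width: 0.997
```

Run:
```python
from h import *
go([532,-153.5,0],0.238)
```

```text
t 4.92 pos [ 535.4 -156.3   21.6] jaw yaw 0.238 tilt [ 0.0099 -0.0057] F [ 0.6 -0.   0.2] T [ 0.05 -0.03 -0.06] grip 0.997
shift [ 0.073 -0.058  0.431] max rows 0.43
turn [ 0.048  0.045 -0.002] shift if turned first [ 0.07  -0.054  0.433]
```

{"fn": "servo_tool", "kwargs": {"motion": [{"dr":[0.05,0.05,0],"delta_pos":[0.07,-0.06,0.2],"hand":1},{"dr":[0,0,0],"delta_pos":[0.02,-0.02,0.2],"hand":1},{"dr":[0,0,0],"delta_pos":[0,0,0],"hand":1}]}}

```text
time_s: 5.3
eef_pos: [530.3, -152.6, 0.5]
ee_rot: [-0.001, 0.618, 0.786, 0.0]
force: [-0.0, 0.3, 0.2]
grip_width: 1.001
```

Run:
```python
from h import *
go([532,-153.5,0],0.238)
p,d,c,s=shoot("wrist","w2")
```

```text
t 5.3 pos [ 5.303e+02 -1.526e+02  5.000e-01] jaw yaw 0.238 tilt [-0.0011  0.0011] F [-0.   0.3  0.2] T [ 0.03  0.03 -0.06] grip 1.001
shift [-0.025  0.03   0.009] max rows 0.03
turn [-0.004 -0.007 -0.002] shift if turned first [-0.025  0.03   0.009]
```

View pics/w2.png

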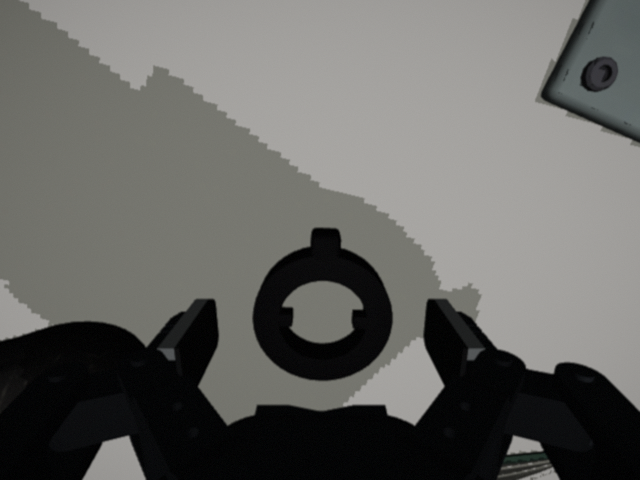

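{"fn": "servo_tool", "kwargs": {"motion": [{"dr":[0,0,0],"delta_pos":[-0.02,0.03,0.0],"hand":1},{"dr":[0,0,0],"delta_pos":[0,0,0],"hand":0.5},{"dr":[0,0,0],"delta_pos":[0,0,0],"hand":0.5},{"dr":[0,0,0],"delta_pos":[0,0,0],"hand":0.5},{"dr":[0,0,0],"delta_pos":[0,0,0],"hand":0.5},{"dr":[0,0,0],"delta_pos":[0,0,0],"hand":0.5},{"dr":[0,0,0],"delta_pos":[0,0,0],"hand":0.5}], "squeeze": 40}}

```text
time_s: 6.22
eef_pos: [532.8, -153.7, 1.8]
ee_rot: [0.0, 0.618, 0.786, 0.0]
force: [-0.3, -0.6, 1.0]
grip_width: 0.655
```

Run:
```python
from h import *
go([532,-153.5,0],0.238)
p,d,c,s=shoot("wrist","w3")
```

```text
t 6.22 pos [ 532.8 -153.7    1.8] jaw yaw 0.238 tilt [0.0008 0.    ] F [-0.3 -0.6  1. ] T [-0.01  0.03  0.04] grip 0.655
shift [ 0.008 -0.015  0.037] max rows 0.04
turn [ 0.004  0.001 -0.002] shift if turned first [ 0.008 -0.015  0.037]
```

View pics/w3.png

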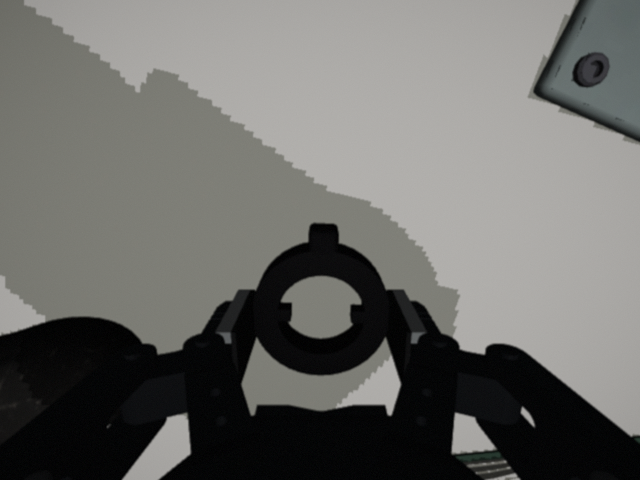

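Run:
```python
from h import *
p,d,c,pos,q=load("pics/w3.npz")
cv2.imwrite("pics/w3z.png",cv2.resize(np.clip(p[215:385,235:405,::-1].astype(float)*3,0,255).astype(np.uint8),None,fx=3.5,fy=3.5,interpolation=cv2.INTER_CUBIC))
def plane(u,v,z):
    o=np.array(c["T"])[:3,3]; P=pix2w(c,u,v,100.); dd=P-o; return o+dd*(z-o[2])/dd[2]
print([plane(u,v,14).round(1) for u,v in [(285,312),(357,312),(321,276)]])
# expected projection of ring model centred (cx,cy): overlay
im=np.clip(p[:,:,::-1].astype(float)*3,0,255).astype(np.uint8).copy()
a=np.linspace(0,2*np.pi,200)
for r,z in [(29,14),(18,14),(29,0),(18,0)]:
    P=np.stack([532.8+r*np.cos(a),-153.7+r*np.sin(a),0*a+z],1)
    for x,y in w2pix(c,P): 
        cv2.circle(im,(int(round(x)),int(round(y))),0,(0,0,255) if z else (0,255,0),-1)
cv2.imwrite("pics/w3o.png",cv2.resize(im[215:385,225:415],None,fx=3.5,fy=3.5,interpolation=cv2.INTER_NEAREST))
```

```text
[array([ 519. , -155.2,   14. ]), array([ 547.7, -148.2,   14. ]), array([ 529.6, -136.3,   14. ])]
```

View pics/w3o.png

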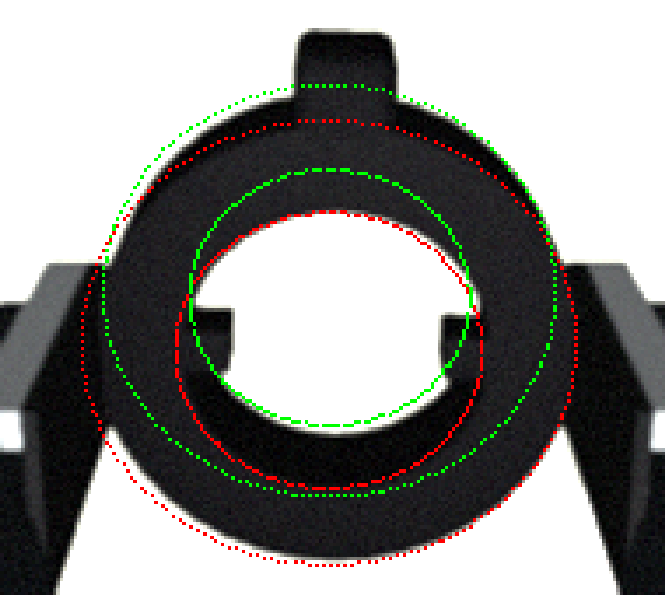

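Run:
```python
from h import *
c=get_calibration("top")
def plane(u,v,z):
    o=np.array(c["T"])[:3,3]; P=pix2w(c,u,v,100.); dd=P-o; return o+dd*(z-o[2])/dd[2]
f=lambda x,y:(x/7+307-0.43,y/7+118-0.43)
print(plane(*f(288,205),100))
# end face zoom edges: left 220 right 355 top 140 bottom 275
A=plane(*f(262,155),100);B=plane(*f(325,258),100);print(A,B,np.arctan2(A[1]-B[1],A[0]-B[0]))
s=ctrl.sense()
go([533,-154,165],0.56)
s["eef_pos"]=np.array([533,-154,165]); go([685,-62,165],0.56,s)
```

```text
[653.50761089 -11.58632324 100.        ]
[666.10415533  -5.46542731 100.        ] [640.16020267 -20.35909507 100.        ] 0.5211357419768825
t 6.28 pos [ 532.8 -153.7    1.8] jaw yaw 0.238 tilt [0.0007 0.    ] F [0.8 0.5 0.6] T [ 0.05  0.01 -0.03] grip 0.653
shift [-0.008  0.004 -3.264] max rows 3.26
turn [ 4.000e-03  1.000e-03 -1.846e+00] shift if turned first [-8.000e-03 -1.000e-03 -3.264e+00]
t 6.28 pos [ 533 -154  165] jaw yaw 0.238 tilt [0.0007 0.    ] F [0.8 0.5 0.6] T [ 0.05  0.01 -0.03] grip 0.653
shift [1.072e+00 3.388e+00 2.000e-03] max rows 3.39
turn [ 4.000e-03  1.000e-03 -1.846e+00] shift if turned first [-0.056  3.553  0.   ]
```

{"fn": "servo_tool", "kwargs": {"motion": [{"dr":[0,0,0],"delta_pos":[0,0,-0.3],"hand":0.5},{"dr":[0,0,0],"delta_pos":[0,0,-0.6],"hand":0.5},{"dr":[0,0,0],"delta_pos":[0,0,-0.8],"hand":0.5},{"dr":[0,0,-0.6],"delta_pos":[0,0,-0.8],"hand":0.5},{"dr":[0,0,-0.6],"delta_pos":[0,0,-0.6],"hand":0.5},{"dr":[0,0,-0.6],"delta_pos":[0,0.2,-0.2],"hand":0.5},{"dr":[0,0,0],"delta_pos":[0,0.5,0],"hand":0.5},{"dr":[0,0,0],"delta_pos":[0,0.7,0],"hand":0.5},{"dr":[0,0,0],"delta_pos":[0,0.7,0],"hand":0.5},{"dr":[0,0,0],"delta_pos":[0,0.7,0],"hand":0.5},{"dr":[0,0,0],"delta_pos":[0,0.5,0],"hand":0.5},{"dr":[0,0,0],"delta_pos":[0,0.2,0],"hand":0.5},{"dr":[0,0,0],"delta_pos":[0,0,0],"hand":0.5},{"dr":[0,0,0],"delta_pos":[0,0,0],"hand":0.5}]}}

```text
time_s: 8.02
eef_pos: [684.8, -58.4, 187.2]
ee_rot: [0.006, 0.483, 0.875, 0.001]
force: [-0.2, 0.0, -1.3]
grip_width: 0.651
```

Run:
```python
from h import *
go([653.5,-11.5,165],0.54)
p,d,c,s=shoot("wrist","w4")
```

```text
t 8.03 pos [684.8 -58.4 187.2] jaw yaw 0.562 tilt [ 0.0107 -0.0043] F [-0.2  0.  -1.3] T [-0.01 -0.01  0.06] grip 0.651
shift [ 1.131 -0.033  0.434] max rows 1.13
turn [0.039 0.053 0.124] shift if turned first [ 1.126 -0.055  0.445]
```

View pics/w4.png

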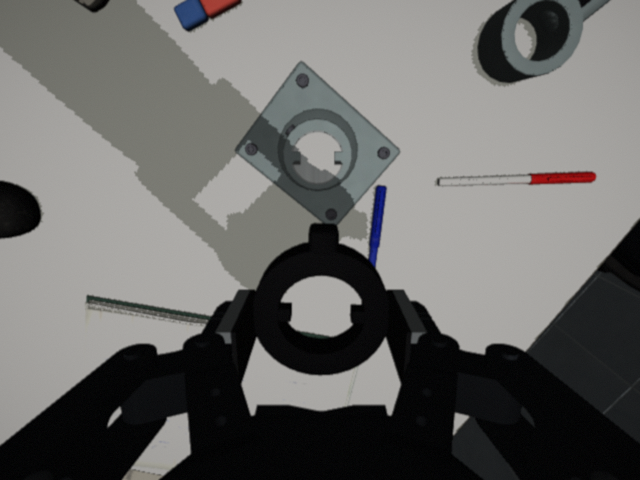

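Run:
```python
from h import *
p,d,c,pos,q=load("pics/w4.npz")
im=p[110:210,265:375,::-1].astype(float)
im=np.clip(im*1.0,0,255).astype(np.uint8)
cv2.imwrite("pics/w4z.png",cv2.resize(im,None,fx=6,fy=6,interpolation=cv2.INTER_CUBIC))
v,u=np.mgrid[0:480,0:640]; W=pix2w(c,u,v,d)
m=(d>0)&(np.abs(W[...,2]-100)<4); m[225:]=0
print(m.sum(), W[m].mean(0))
cv2.imwrite("pics/w4m.png",cv2.resize((m[110:210,265:375]*255).astype(np.uint8),None,fx=6,fy=6,interpolation=cv2.INTER_NEAREST))
```

```text
2017 [653.05688475 -10.65986796  99.00452982]
```

View pics/w4z.png

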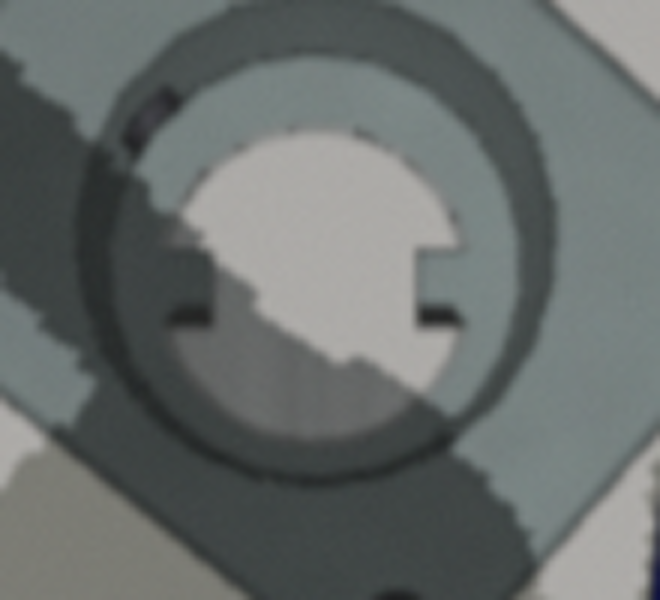

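View pics/w4m.png

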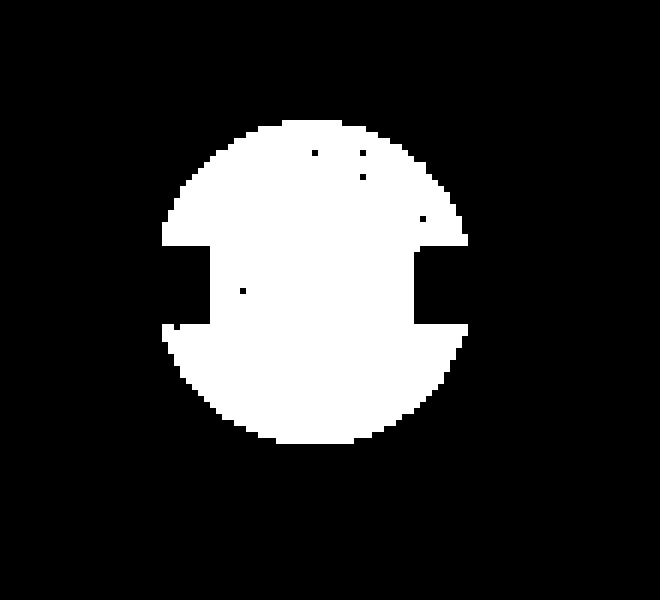

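Run:
```python
from h import *
p,d,c,pos,q=load("pics/w4.npz")
im=np.clip(p[218:382,240:405,::-1].astype(float)*4,0,255).astype(np.uint8)
cv2.imwrite("pics/w4r.png",cv2.resize(im,None,fx=3.6,fy=3.6,interpolation=cv2.INTER_CUBIC))
# ring frame fit: in tool coordinates, project model tabs for various yaw offsets: print pixel of key points
r=R.from_quat([q[1],q[2],q[3],q[0]]).as_matrix()
def tool(P): return w2pix(c,np.asarray(P)@r.T+pos)
# ring top is at tool z = -12.2 (behind TCP): 
for e in (0,-0.03,-0.06):
    # yaw world +e => about tool z -e ; ring +x ~ tool y, ring +y(lug) ~ tool +x
    ce,se=np.cos(e),np.sin(e)
    X=np.array([1,0,0])*1.; Y=np.array([0,1,0])*1.
    def rp(a,b,z): # a along ring tab axis, b along lug
        ax=Y*ce+X*se; bx=X*ce-Y*se
        return ax*a+bx*b+np.array([0,0.7,-12.2+14-z])
    print(e,[ (tool(rp(*t))-[240,218]).round(1)*3.6 for t in [(-12.5,3,14),(-12.5,-3,14),(12.5,3,14),(12.5,-3,14),(-6,37,14),(6,37,14)]])
```

```text
0 [array([182.52, 327.24]), array([183.6, 374.4]), array([402.84, 327.24]), array([401.4, 374.4]), array([236.16,  37.08]), array([349.56,  37.08])]
-0.03 [array([183.24, 324.36]), array([182.88, 371.52]), array([403.56, 330.12]), array([400.32, 377.28]), array([246.6 ,  35.64]), array([360.  ,  38.88])]
-0.06 [array([183.96, 321.48]), array([182.16, 368.64]), array([403.92, 333.36]), array([399.6 , 380.16]), array([257.04,  34.56]), array([370.08,  41.04])]
```

View pics/w4r.png

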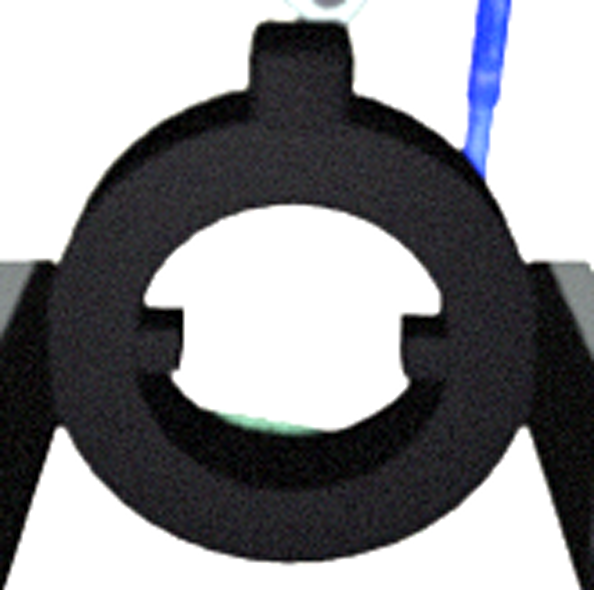

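Run:
```python
from h import *
go([652.5,-11,140],0.592)
```

```text
t 8.07 pos [684.8 -58.4 187.3] jaw yaw 0.562 tilt [ 0.0108 -0.0043] F [0.7 0.1 0.3] T [-0.04  0.07 -0.06] grip 0.653
shift [ 1.156 -0.048  0.934] max rows 1.16
turn [ 0.038  0.054 -0.174] shift if turned first [ 1.148 -0.006  0.945]
```

{"fn": "servo_tool", "kwargs": {"motion": [{"dr":[0.04,0.05,-0.17],"delta_pos":[0.3,0,0.2],"hand":0.5},{"dr":[0,0,0],"delta_pos":[0.4,0,0.3],"hand":0.5},{"dr":[0,0,0],"delta_pos":[0.3,0,0.3],"hand":0.5},{"dr":[0,0,0],"delta_pos":[0.15,0,0.15],"hand":0.5},{"dr":[0,0,0],"delta_pos":[0,0,0],"hand":0.5},{"dr":[0,0,0],"delta_pos":[0,0,0],"hand":0.5}]}}

```text
time_s: 8.82
eef_pos: [651.6, -12.3, 141.2]
ee_rot: [0.002, 0.472, 0.882, -0.0]
force: [-0.3, 0.1, -0.7]
grip_width: 0.65
```

Run:
```python
from h import *
go([652.5,-11,115],0.592)
p,d,c,s=shoot("wrist","w5")
```

```text
t 8.82 pos [651.6 -12.3 141.2] jaw yaw 0.589 tilt [ 0.003  -0.0019] F [-0.3  0.1 -0.7] T [-0.    0.01 -0.02] grip 0.65
shift [0.013 0.028 0.525] max rows 0.52
turn [ 0.008  0.018 -0.02 ] shift if turned first [0.011 0.029 0.525]
```

View pics/w5.png

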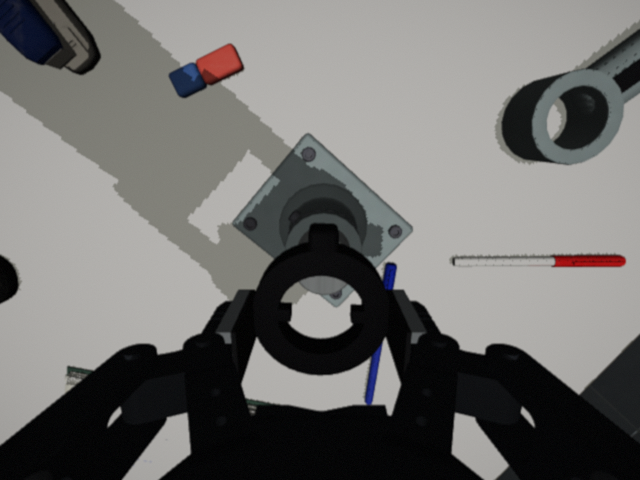

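{"fn": "servo_tool", "kwargs": {"motion": [{"dr":[0.01,0.02,-0.02],"delta_pos":[0.01,0.03,0.2],"hand":0.5},{"dr":[0,0,0],"delta_pos":[0,0,0.25],"hand":0.5},{"dr":[0,0,0],"delta_pos":[0,0,0.15],"hand":0.5},{"dr":[0,0,0],"delta_pos":[0,0,0.05],"hand":0.5},{"dr":[0,0,0],"delta_pos":[0,0,0],"hand":0.5},{"dr":[0,0,0],"delta_pos":[0,0,0],"hand":0.5}]}}

```text
time_s: 9.62
eef_pos: [653.0, -11.7, 106.3]
ee_rot: [-0.0, 0.47, 0.882, -0.0]
force: [0.8, 0.1, -1.0]
grip_width: 0.65
```

Run:
```python
from h import *
go([652.5,-11,105],0.592)
p,d,c,s=shoot("wrist","w6")
im=np.clip(p[210:385,235:410,::-1].astype(float)*3,0,255).astype(np.uint8)
im=cv2.resize(im,None,fx=3.4,fy=3.4,interpolation=cv2.INTER_CUBIC)
# overlay spigot end circle (17) predicted at measured location, and TCP axis circle
a=np.linspace(0,2*np.pi,200)
for (cx,cy),col in [((653.06,-10.66),(0,0,255)),((652.5,-11.0),(0,255,0))]:
    for x,y in (w2pix(c,np.stack([cx+17*np.cos(a),cy+17*np.sin(a),0*a+99],1))-[235,210])*3.4: cv2.circle(im,(int(x),int(y)),0,col,-1)
cv2.imwrite("pics/w6z.png",im)
p,d,c,s=shoot("top","t6"); cv2.imwrite("pics/t6z.png",cv2.resize(p[108:208,297:397,::-1],None,fx=5,fy=5,interpolation=cv2.INTER_CUBIC))
p,d,c,s=shoot("side","s6"); cv2.imwrite("pics/s6z.png",cv2.resize(p[210:330,345:465,::-1],None,fx=5,fy=5,interpolation=cv2.INTER_CUBIC))
```

```text
t 9.62 pos [653.  -11.7 106.3] jaw yaw 0.591 tilt [-0.0006  0.0001] F [ 0.8  0.1 -1. ] T [-0.05 -0.01  0.03] grip 0.65
shift [ 0.018 -0.001  0.025] max rows 0.03
turn [-0.002 -0.002 -0.003] shift if turned first [ 0.018 -0.001  0.025]
```

View pics/w6z.png

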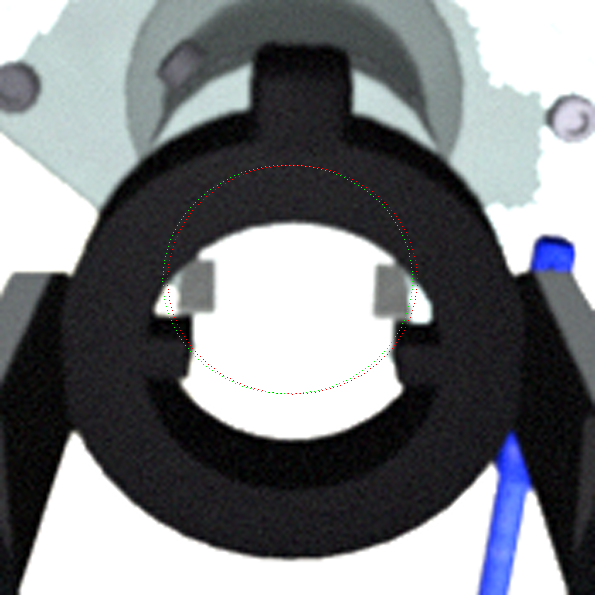

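View pics/s6z.png

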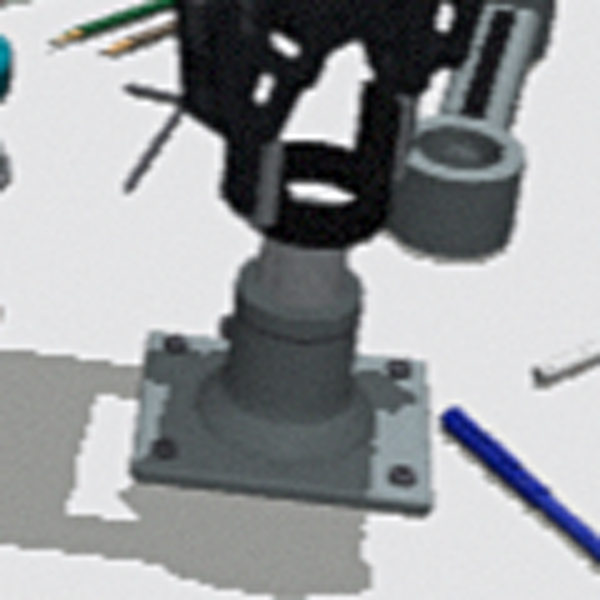

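{"fn": "servo_tool", "kwargs": {"motion": [{"dr":[0,0,0],"delta_pos":[0,0,0.05],"hand":0.5},{"dr":[0,0,0],"delta_pos":[0,0,0.05],"hand":0.5},{"dr":[0,0,0],"delta_pos":[0,0,0],"hand":0.5}]}}

```text
time_s: 10.15
eef_pos: [653.1, -11.7, 101.1]
ee_rot: [-0.0, 0.47, 0.883, -0.0]
force: [0.6, -0.1, -0.2]
grip_width: 0.651
```

Run:
```python
from h import *
go([653,-11.7,98],0.592)
```

```text
t 10.15 pos [653.1 -11.7 101.1] jaw yaw 0.592 tilt [-0.0003  0.0001] F [ 0.6 -0.1 -0.2] T [-0.02 -0.01 -0.01] grip 0.651
shift [ 0.    -0.001  0.063] max rows 0.06
turn [-0.001 -0.001 -0.003] shift if turned first [ 0.    -0.001  0.063]
```

No force so far, so I'll keep going down in small steps.

{"fn": "servo_tool", "kwargs": {"motion": [{"dr":[0,0,0],"delta_pos":[0,0,0.03],"hand":0.5},{"dr":[0,0,0],"delta_pos":[0,0,0.03],"hand":0.5},{"dr":[0,0,0],"delta_pos":[0,0,0],"hand":0.5}]}}

```text
time_s: 10.52
eef_pos: [653.0, -11.6, 97.9]
ee_rot: [-0.0, 0.47, 0.883, 0.0]
force: [-1.2, 0.3, -1.1]
grip_width: 0.648
```

Run:
```python
from h import *
go([653,-11.7,98],0.592)
p,d,c,s=shoot("wrist","w7")
im=np.clip(p[210:385,235:410,::-1].astype(float)*3,0,255).astype(np.uint8)
cv2.imwrite("pics/w7z.png",cv2.resize(im,None,fx=3.4,fy=3.4,interpolation=cv2.INTER_CUBIC))
```

```text
t 10.53 pos [653.  -11.6  97.9] jaw yaw 0.592 tilt [-0.0004  0.0003] F [-1.2  0.3 -1.1] T [0.04 0.06 0.01] grip 0.648
shift [-0.002 -0.002 -0.002] max rows 0.0
turn [-0.001 -0.002 -0.003] shift if turned first [-0.002 -0.002 -0.002]
```

View pics/w7z.png

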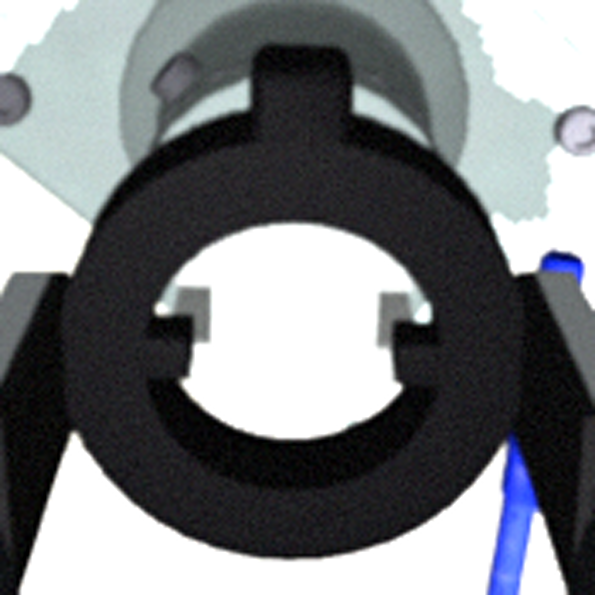

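Run:
```python
from h import *
p,d,c,pos,q=load("pics/w7.npz")
r=R.from_quat([q[1],q[2],q[3],q[0]]).as_matrix()
def z(P): return ((w2pix(c,np.asarray(P)@r.T+pos)-[235,210])*3.4).round(1)
h=pos[2]
e=-0.03
def ring(a,b,zz,dx=0,dy=0):
    return [dx+b*np.cos(e)+a*np.sin(e), dy+a*np.cos(e)-b*np.sin(e), h-(h-1.8+zz)]
for dz in (0,):
  print("ring tab inner corners top/bottom, L near/far, R near/far")
  for a,b,zz in [(-12.5,3,14),(-12.5,-3,14),(12.5,3,14),(12.5,-3,14),(-12.5,3,7),(12.5,3,7)]: print(a,b,zz,z(ring(a,b,zz)))
  print("outer bottom edge",z(ring(0,-29,14)),"bore far bottom",z(ring(0,-18,0)),"bore near top",z(ring(0,18,14)),"L/R",z(ring(-29,0,14)),z(ring(29,0,14)))
  print("keyway corners")
  for a,b in [(-11,3.9),(-11,-3.9),(11,3.9),(11,-3.9)]:
    print(a,b,z([b*np.cos(e)+a*np.sin(e),a*np.cos(e)-b*np.sin(e),h-100]))
```

```text
ring tab inner corners top/bottom, L near/far, R near/far
-12.5 3 14 [184.4 333.3]
-12.5 -3 14 [184.2 377.9]
12.5 3 14 [392.3 338.9]
12.5 -3 14 [389.7 383.4]
-12.5 3 7 [189.2 307.2]
12.5 3 7 [387.8 312.6]
outer bottom edge [281.1 562.3] bore far bottom [284.1 426.7] bore near top [292.2 219.9] L/R [ 47.5 352.1] [527.1 364.9]
keyway corners
-11 3.9 [202.9 290.2]
-11 -3.9 [202.4 345.1]
11 3.9 [374.6 294.9]
11 -3.9 [371.6 349.7]
```

{"fn": "servo_tool", "kwargs": {"motion": [{"dr":[0,0,0],"delta_pos":[0.006,0.002,0.03],"hand":0.5},{"dr":[0,0,0],"delta_pos":[0,0,0.015],"hand":0.5},{"dr":[0,0,0],"delta_pos":[0,0,0],"hand":0.5}]}}

```text
time_s: 10.95
eef_pos: [653.0, -11.4, 95.6]
ee_rot: [-0.0, 0.47, 0.882, 0.0]
force: [0.4, 0.1, -0.8]
grip_width: 0.651
```

{"fn": "servo_tool", "kwargs": {"motion": [{"dr":[0,0,0],"delta_pos":[0,0,0.02],"hand":0.5},{"dr":[0,0,0],"delta_pos":[0,0,0.0],"hand":0.5}]}}

```text
time_s: 11.2
eef_pos: [653.1, -11.4, 94.6]
ee_rot: [0.0, 0.47, 0.883, -0.0]
force: [0.6, -0.5, -0.3]
grip_width: 0.656
```

{"fn": "servo_tool", "kwargs": {"motion": [{"dr":[0,0,0],"delta_pos":[0,0,0.02],"hand":0.5},{"dr":[0,0,0],"delta_pos":[0,0,0.0],"hand":0.5}]}}

```text
time_s: 11.45
eef_pos: [653.1, -11.4, 93.5]
ee_rot: [0.0, 0.47, 0.883, -0.0]
force: [0.2, 0.4, -0.9]
grip_width: 0.655
```

{"fn": "servo_tool", "kwargs": {"motion": [{"dr":[0,0,0],"delta_pos":[0,0,0.02],"hand":0.5},{"dr":[0,0,0],"delta_pos":[0,0,0.0],"hand":0.5}]}}

```text
time_s: 11.7
eef_pos: [653.0, -11.4, 92.4]
ee_rot: [-0.0, 0.47, 0.883, 0.0]
force: [0.0, -0.7, -0.5]
grip_width: 0.653
```

Run:
```python
from h import *
go([653,-11.4,90],0.592)
p,d,c,s=shoot("wrist","w8")
im=np.clip(p[210:385,235:410,::-1].astype(float)*3,0,255).astype(np.uint8)
cv2.imwrite("pics/w8z.png",cv2.resize(im,None,fx=3.4,fy=3.4,interpolation=cv2.INTER_CUBIC))
```

```text
t 11.7 pos [653.  -11.4  92.4] jaw yaw 0.592 tilt [-0.  0.] F [ 0.  -0.7 -0.5] T [-0.06 -0.    0.01] grip 0.653
shift [ 0.    -0.001  0.049] max rows 0.05
turn [-0.    -0.    -0.003] shift if turned first [ 0.    -0.001  0.049]
```

View pics/w8z.png

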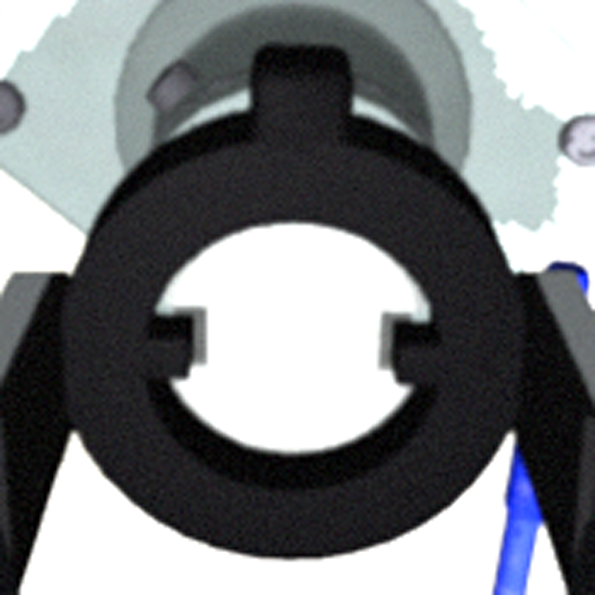

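{"fn": "servo_tool", "kwargs": {"motion": [{"dr":[0,0,0],"delta_pos":[0,0,0.03],"hand":0.5},{"dr":[0,0,0],"delta_pos":[0,0,0.03],"hand":0.5},{"dr":[0,0,0],"delta_pos":[0,0,0.0],"hand":0.5}]}}

```text
time_s: 12.12
eef_pos: [653.1, -11.3, 89.3]
ee_rot: [0.0, 0.47, 0.883, 0.0]
force: [0.1, -0.2, -1.0]
grip_width: 0.654
```

Run:
```python
from h import *
go([653,-11.4,75],0.592)
p,d,c,s=shoot("wrist","w9")
im=np.clip(p[210:385,235:410,::-1].astype(float)*2,0,255).astype(np.uint8)
cv2.imwrite("pics/w9z.png",cv2.resize(im,None,fx=3.4,fy=3.4,interpolation=cv2.INTER_CUBIC))
```

```text
t 12.12 pos [653.1 -11.3  89.3] jaw yaw 0.592 tilt [0. 0.] F [ 0.1 -0.2 -1. ] T [ 0.01 -0.02  0.01] grip 0.654
shift [-0.001 -0.002  0.286] max rows 0.29
turn [ 0.    -0.    -0.002] shift if turned first [-0.001 -0.002  0.286]
```

View pics/w9z.png

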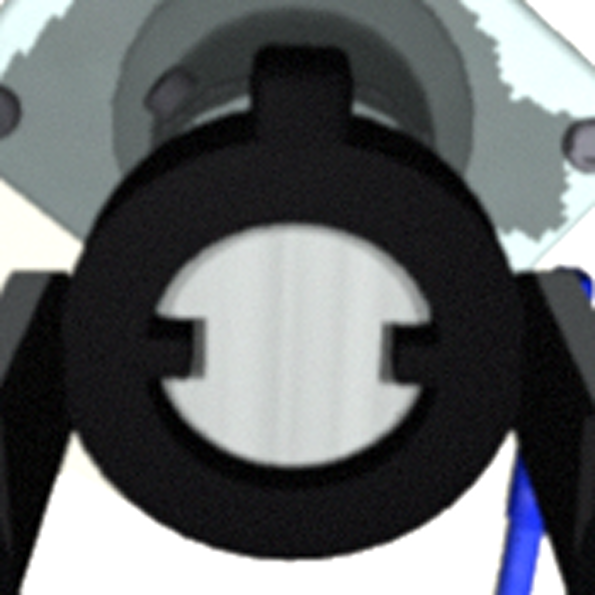

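The tabs sit in both keyways, at (175,350) and (410,355) in the zoom, and there is still no force. Going on down.

{"fn": "servo_tool", "kwargs": {"motion": [{"dr":[0,0,0],"delta_pos":[0,0,0.05],"hand":0.5},{"dr":[0,0,0],"delta_pos":[0,0,0.05],"hand":0.5},{"dr":[0,0,0],"delta_pos":[0,0,0.03],"hand":0.5},{"dr":[0,0,0],"delta_pos":[0,0,0.0],"hand":0.5}]}}

```text
time_s: 12.68
eef_pos: [653.1, -11.4, 82.3]
ee_rot: [0.0, 0.47, 0.883, 0.0]
force: [0.2, 0.1, -0.6]
grip_width: 0.654
```

{"fn": "servo_tool", "kwargs": {"motion": [{"dr":[0,0,0],"delta_pos":[0,0,0.05],"hand":0.5},{"dr":[0,0,0],"delta_pos":[0,0,0.05],"hand":0.5},{"dr":[0,0,0],"delta_pos":[0,0,0.02],"hand":0.5},{"dr":[0,0,0],"delta_pos":[0,0,0.0],"hand":0.5}]}}

```text
time_s: 13.18
eef_pos: [653.1, -11.3, 75.9]
ee_rot: [0.0, 0.47, 0.883, 0.0]
force: [-0.9, -0.2, -1.1]
grip_width: 0.654
```

Run:
```python
from h import *
go([653,-11.4,72],0.592)
```

```text
t 13.18 pos [653.1 -11.3  75.9] jaw yaw 0.592 tilt [0.0001 0.0001] F [-0.9 -0.2 -1.1] T [ 0.01  0.01 -0.03] grip 0.654
shift [-0.    -0.002  0.077] max rows 0.08
turn [ 0.001 -0.    -0.003] shift if turned first [-0.    -0.002  0.077]
```

{"fn": "servo_tool", "kwargs": {"motion": [{"dr":[0,0,0],"delta_pos":[0,0,0.03],"hand":0.5},{"dr":[0,0,0],"delta_pos":[0,0,0.02],"hand":0.5},{"dr":[0,0,0],"delta_pos":[0,0,0.0],"hand":0.5}]}}

```text
time_s: 13.55
eef_pos: [653.1, -11.3, 73.3]
ee_rot: [0.0, 0.47, 0.883, 0.0]
force: [-0.2, 0.5, -0.7]
grip_width: 0.656
```

{"fn": "servo_tool", "kwargs": {"motion": [{"dr":[0,0,0],"delta_pos":[0,0,0.012],"hand":0.5},{"dr":[0,0,0],"delta_pos":[0,0,0.0],"hand":0.5}]}}

```text
time_s: 13.8
eef_pos: [653.1, -11.3, 72.7]
ee_rot: [0.0, 0.47, 0.883, 0.0]
force: [0.1, -0.5, -0.2]
grip_width: 0.652
```

{"fn": "servo_tool", "kwargs": {"motion": [{"dr":[0,0,0],"delta_pos":[0,0,0.012],"hand":0.5},{"dr":[0,0,0],"delta_pos":[0,0,0.0],"hand":0.5}]}}

```text
time_s: 14.05
eef_pos: [653.1, -11.3, 72.1]
ee_rot: [0.0, 0.47, 0.883, 0.0]
force: [-0.5, -0.2, -0.7]
grip_width: 0.652
```

{"fn": "servo_tool", "kwargs": {"motion": [{"dr":[0,0,0],"delta_pos":[0,0,0.004],"hand":0.5},{"dr":[0,0,0],"delta_pos":[0,0,0.0],"hand":0.75},{"dr":[0,0,0],"delta_pos":[0,0,0.0],"hand":0.9},{"dr":[0,0,0],"delta_pos":[0,0,0.0],"hand":1},{"dr":[0,0,0],"delta_pos":[0,0,0.0],"hand":1},{"dr":[0,0,0],"delta_pos":[0,0,-0.2],"hand":1},{"dr":[0,0,0],"delta_pos":[0,0,-0.5],"hand":1},{"dr":[0,0,0],"delta_pos":[0,0,-0.7],"hand":1},{"dr":[0,0,0],"delta_pos":[0,0,-0.5],"hand":1},{"dr":[0,0,0],"delta_pos":[0,0,-0.2],"hand":1},{"dr":[0,0,0],"delta_pos":[0,0,0],"hand":1}]}}

```text
time_s: 15.42
eef_pos: [653.3, -11.4, 182.9]
ee_rot: [0.001, 0.47, 0.882, 0.0]
force: [-0.6, 0.5, 1.2]
grip_width: 1.001
```

Run:
```python
from h import *
go([520.7,180.8,187],0.3)
p,d,c,s=shoot("wrist","w10")
v,u=np.mgrid[0:480,0:640]; W=pix2w(c,u,v,d)
o=outline_of("wrist","stop_ring")
for x in o[:2]:
    m=x["pixels"]&(d>0); print(x["score"],x["bbox"],np.percentile(W[m],[5,50,95],axis=0).round(1))
m=(d>0)&(np.abs(W[...,2]-83)<4)&(np.hypot(W[...,0]-653,W[...,1]+11)<30)
w=W[m]; A=np.c_[w[:,:2]-[653,-11],np.ones(len(w))]; print(np.linalg.lstsq(A,w[:,2],rcond=None)[0],len(w),w.mean(0))
m=(d>0)&(np.abs(W[...,2]-99)<4)&(np.hypot(W[...,0]-653,W[...,1]+11)<30); print(W[m].mean(0))
```

```text
t 15.43 pos [653.3 -11.4 182.9] jaw yaw 0.591 tilt [ 0.0025 -0.0005] F [-0.6  0.5  1.2] T [ 0.02 -0.02 -0.  ] grip 1.001
shift [ 4.67  -0.058 -0.09 ] max rows 4.67
turn [0.012 0.009 1.67 ] shift if turned first [ 4.456 -1.397 -0.082]
0.79 [279.8, 185.9, 361.6, 278.8] [[628.4 -35.9  77.8]
 [646.9  -3.8  83. ]
 [678.6  16.6  84.2]]
[-1.62718743e-04 -6.38501610e-04  8.30332256e+01] 3002 [651.82636959  -8.62965614  83.03190315]
[652.74230289 -10.21558537  98.89080696]
```

View pics/w10.png

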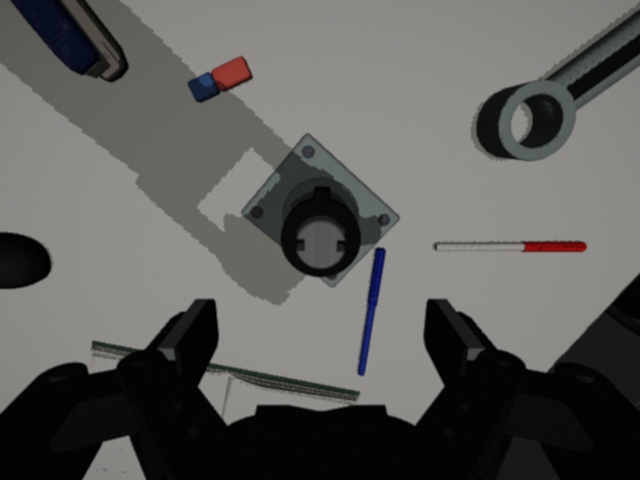

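Ring top is 15.9 mm below the spigot's end face (nominal 16) and its tilt is under 0.001 rad, so the ring is seated. Next is the bush, keeping the same yaw.

{"fn": "servo_tool", "kwargs": {"motion": [{"dr":[0,0,0],"delta_pos":[0.4,0,0],"hand":1},{"dr":[0,0,0],"delta_pos":[0.8,-0.01,0],"hand":1},{"dr":[0,0,0],"delta_pos":[0.9,-0.01,0],"hand":1},{"dr":[0,0,0],"delta_pos":[0.9,-0.01,0],"hand":1},{"dr":[0,0,0],"delta_pos":[0.8,-0.01,0.2],"hand":1},{"dr":[0,0,0],"delta_pos":[0.5,-0.01,0.5],"hand":1},{"dr":[0,0,0],"delta_pos":[0.2,0,0.5],"hand":1},{"dr":[0,0,0],"delta_pos":[0,0,0.4],"hand":1},{"dr":[0,0,0],"delta_pos":[0,0,0.1],"hand":1},{"dr":[0,0,0],"delta_pos":[0,0,0],"hand":1}]}}

```text
time_s: 16.77
eef_pos: [515.9, 179.4, 85.0]
ee_rot: [-0.007, 0.471, 0.882, -0.004]
force: [0.1, -0.7, 1.0]
grip_width: 1.001
```

Run:
```python
from h import *
go([520.7,180.8,90],0.592)
p,d,c,s=shoot("wrist","w11")
v,u=np.mgrid[0:480,0:640]; W=pix2w(c,u,v,d)
o=outline_of("wrist","glide_bush")
for x in o[:2]:
    m=x["pixels"]&(d>0); print(x["score"],x["bbox"],np.percentile(W[m],[2,50,98],axis=0).round(1))
if o:
    x=o[0]["pixels"]; print(silh(x,c,520.7,180.8,[(27,0),(27,4),(22.5,14)]))
    m=x&(d>0)&(np.abs(W[...,2]-13.5)<3); w=W[m]; print(w.mean(0),len(w))
    def f(t): 
        r=np.hypot(w[:,0]-t[0],w[:,1]-t[1]); return r-20.5
    s2=least_squares(f,[520,180],loss="soft_l1"); print("annulus",s2.x)
```

```text
t 16.77 pos [515.9 179.4  85. ] jaw yaw 0.591 tilt [-0.0161 -0.0001] F [ 0.1 -0.7  1. ] T [-0.03 -0.05 -0.02] grip 1.001
shift [-0.03   0.093 -0.102] max rows 0.1
turn [-0.077 -0.051 -0.006] shift if turned first [-0.031  0.095 -0.101]
0.68 [292.8, 204.7, 368.1, 283.3] [[ 4.943e+02  1.599e+02 -2.000e-01]
 [ 5.166e+02  1.867e+02  7.400e+00]
 [ 5.444e+02  2.076e+02  1.410e+01]]
(array([519.3741797 , 182.50093924,  -0.5409599 ]), np.float64(0.22860465521926585))
[519.22981581 182.64708233  12.90286919] 1287
annulus [519.27226602 182.5581729 ]
```

View pics/w11.png

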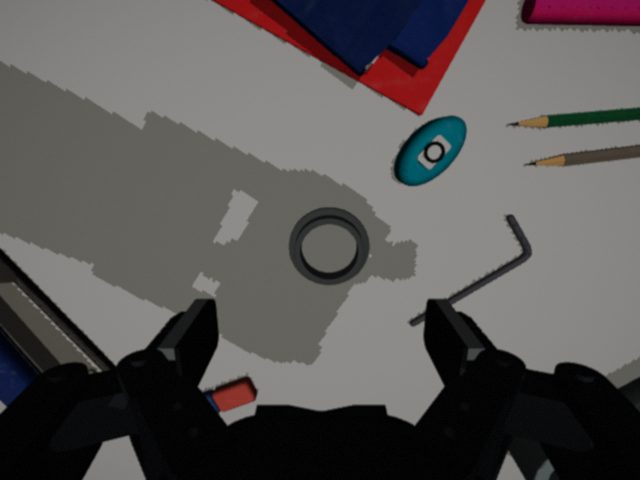

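Run:
```python
from h import *
go([518.8,182.1,4],0.592)
```

```text
t 16.88 pos [516.3 179.4  85.6] jaw yaw 0.591 tilt [-0.0148  0.0001] F [-0.2 -0.2  0.2] T [-0.    0.01  0.04] grip 1.002
shift [0.003 0.092 1.631] max rows 1.63
turn [-0.07  -0.048 -0.007] shift if turned first [0.016 0.072 1.632]
```

{"fn": "servo_tool", "kwargs": {"motion": [{"dr":[-0.08,-0.05,0],"delta_pos":[0.01,0.05,0.3],"hand":1},{"dr":[0,0,0],"delta_pos":[0,0,0.4],"hand":1},{"dr":[0,0,0],"delta_pos":[0,0,0.35],"hand":1},{"dr":[0,0,0],"delta_pos":[0,0,0.15],"hand":1},{"dr":[0,0,0],"delta_pos":[0,0,0],"hand":1},{"dr":[0,0,0],"delta_pos":[0,0,0],"hand":1}]}}

```text
time_s: 17.62
eef_pos: [521.5, 181.0, 28.7]
ee_rot: [0.004, 0.471, 0.882, 0.003]
force: [-0.6, 0.2, 0.8]
grip_width: 0.996
```

Run:
```python
from h import *
go([518.8,182.1,4],0.592)
```

```text
t 17.62 pos [521.5 181.   28.7] jaw yaw 0.589 tilt [0.0111 0.0017] F [-0.6  0.2  0.8] T [ 0.04  0.03 -0.03] grip 0.996
shift [ 0.05  -0.038  0.493] max rows 0.49
turn [ 0.058  0.027 -0.014] shift if turned first [ 0.048 -0.033  0.493]
```

{"fn": "servo_tool", "kwargs": {"motion": [{"dr":[0.06,0.03,-0.01],"delta_pos":[0.04,-0.03,0.2],"hand":1},{"dr":[0,0,0],"delta_pos":[0.0,0.0,0.2],"hand":1},{"dr":[0,0,0],"delta_pos":[0,0,0.05],"hand":1},{"dr":[0,0,0],"delta_pos":[0,0,0],"hand":1},{"dr":[0,0,0],"delta_pos":[0,0,0],"hand":1}]}}

```text
time_s: 18.25
eef_pos: [519.4, 182.0, 5.2]
ee_rot: [-0.0, 0.47, 0.882, 0.0]
force: [0.9, 0.5, -0.1]
grip_width: 0.999
```

Run:
```python
from h import *
go([518.8,182.1,4],0.592)
p,d,c,s=shoot("wrist","w12")
```

```text
t 18.25 pos [519.4 182.    5.2] jaw yaw 0.591 tilt [-0.0004  0.0002] F [ 0.9  0.5 -0.1] T [0.   0.04 0.01] grip 0.999
shift [ 0.008 -0.009  0.025] max rows 0.02
turn [-0.001 -0.002 -0.003] shift if turned first [ 0.008 -0.009  0.025]
```

View pics/w12.png

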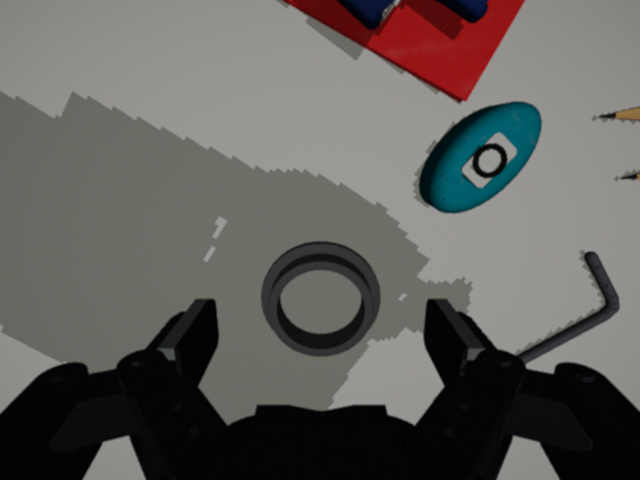

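{"fn": "servo_tool", "kwargs": {"motion": [{"dr":[0,0,0],"delta_pos":[0,0,0.015],"hand":1},{"dr":[0,0,0],"delta_pos":[0,0,0],"hand":0.4},{"dr":[0,0,0],"delta_pos":[0,0,0],"hand":0.4},{"dr":[0,0,0],"delta_pos":[0,0,0],"hand":0.4},{"dr":[0,0,0],"delta_pos":[0,0,0],"hand":0.4},{"dr":[0,0,0],"delta_pos":[0,0,0],"hand":0.4},{"dr":[0,0,0],"delta_pos":[0,0,0],"hand":0.4},{"dr":[0,0,0],"delta_pos":[0,0,0],"hand":0.4}], "squeeze": 30}}

```text
time_s: 19.3
eef_pos: [519.7, 182.1, 5.2]
ee_rot: [0.0, 0.47, 0.882, 0.0]
force: [-0.6, -1.3, 1.2]
grip_width: 0.5
```

Run:
```python
from h import *
go([518.8,182.1,4],0.592)
p,d,c,s=shoot("wrist","w13")
```

```text
t 19.3 pos [519.7 182.1   5.2] jaw yaw 0.591 tilt [0.0006 0.0003] F [-0.6 -1.3  1.2] T [ 0.07  0.1  -0.04] grip 0.5
shift [ 0.011 -0.015  0.024] max rows 0.02
turn [ 0.004  0.001 -0.003] shift if turned first [ 0.011 -0.015  0.024]
```

View pics/w13.png

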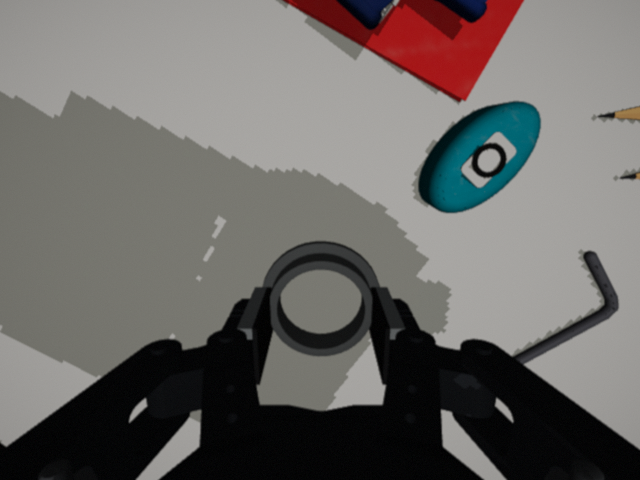

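Run:
```python
from h import *
p,d,c,pos,q=load("pics/w13.npz")
r=R.from_quat([q[1],q[2],q[3],q[0]]).as_matrix()
im=np.clip(p[225:375,245:395,::-1].astype(float)*2,0,255).astype(np.uint8)
im=cv2.resize(im,None,fx=4,fy=4,interpolation=cv2.INTER_CUBIC)
a=np.linspace(0,2*np.pi,300)
for rr,z,col in [(18.5,14,(0,0,255)),(22.5,14,(0,0,255)),(27,0,(0,255,0)),(18.5,0,(0,255,0))]:
    P=np.stack([rr*np.cos(a),0.6+rr*np.sin(a),0*a+5.2-z],1)@r.T+pos
    for x,y in (w2pix(c,P)-[245,225])*4: cv2.circle(im,(int(x),int(y)),0,col,-1)
cv2.imwrite("pics/w13z.png",im)
go([652.8,-11.3,160],0.592)
```

```text
t 19.35 pos [519.7 182.    5.2] jaw yaw 0.591 tilt [0.0006 0.0003] F [-0.2  0.1  1.5] T [-0.02  0.09 -0.03] grip 0.502
shift [-4.694  0.056 -3.095] max rows 4.69
turn [ 0.004  0.    -0.003] shift if turned first [-4.694  0.051 -3.096]
```

View pics/w13z.png

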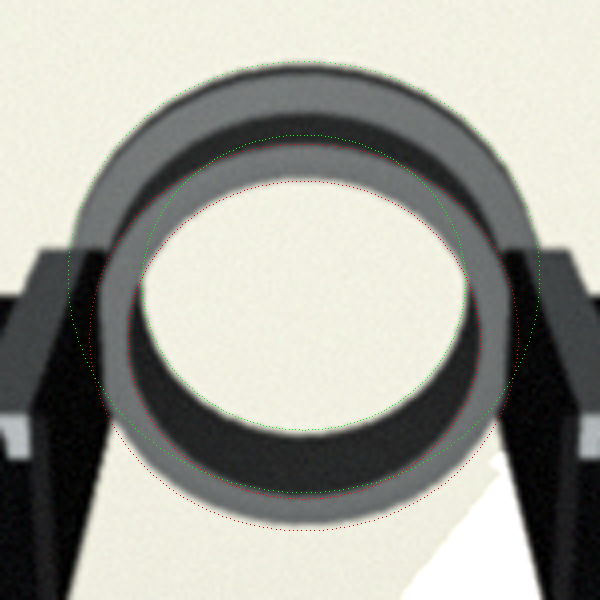

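{"fn": "servo_tool", "kwargs": {"motion": [{"dr":[0,0,0],"delta_pos":[0,0,-0.3],"hand":0.4},{"dr":[0,0,0],"delta_pos":[0,0,-0.6],"hand":0.4},{"dr":[0,0,0],"delta_pos":[0,0,-0.8],"hand":0.4},{"dr":[0,0,0],"delta_pos":[-0.2,0,-0.7],"hand":0.4},{"dr":[0,0,0],"delta_pos":[-0.6,0.01,-0.4],"hand":0.4},{"dr":[0,0,0],"delta_pos":[-0.8,0.01,-0.1],"hand":0.4},{"dr":[0,0,0],"delta_pos":[-0.8,0.01,0],"hand":0.4},{"dr":[0,0,0],"delta_pos":[-0.8,0.01,0],"hand":0.4},{"dr":[0,0,0],"delta_pos":[-0.7,0.01,0],"hand":0.4},{"dr":[0,0,0],"delta_pos":[-0.4,0,0],"hand":0.4},{"dr":[0,0,0],"delta_pos":[-0.15,0,0],"hand":0.4},{"dr":[0,0,0],"delta_pos":[0,0,0],"hand":0.4},{"dr":[0,0,0],"delta_pos":[0,0,0],"hand":0.4}]}}

```text
time_s: 20.98
eef_pos: [649.0, -5.5, 167.3]
ee_rot: [0.004, 0.469, 0.883, 0.002]
force: [0.1, 0.2, -0.4]
grip_width: 0.498
```

Run:
```python
from h import *
go([653,-11.3,112],0.592)
```

```text
t 20.98 pos [649.   -5.5 167.3] jaw yaw 0.594 tilt [ 0.01   -0.0001] F [ 0.1  0.2 -0.4] T [ 0.03  0.03 -0.03] grip 0.498
shift [-0.134 -0.008  1.106] max rows 1.11
turn [0.047 0.033 0.01 ] shift if turned first [-0.141  0.002  1.106]
```

{"fn": "servo_tool", "kwargs": {"motion": [{"dr":[0.05,0.03,0.01],"delta_pos":[-0.1,0,0.2],"hand":0.4},{"dr":[0,0,0],"delta_pos":[-0.04,0,0.35],"hand":0.4},{"dr":[0,0,0],"delta_pos":[0,0,0.3],"hand":0.4},{"dr":[0,0,0],"delta_pos":[0,0,0.15],"hand":0.4},{"dr":[0,0,0],"delta_pos":[0,0,0],"hand":0.4},{"dr":[0,0,0],"delta_pos":[0,0,0],"hand":0.4}]}}

```text
time_s: 21.72
eef_pos: [652.2, -10.1, 112.8]
ee_rot: [-0.001, 0.469, 0.883, -0.001]
force: [0.1, -0.3, -0.2]
grip_width: 0.508
```

Run:
```python
from h import *
go([653,-11.3,109],0.592)
```

```text
t 21.73 pos [652.2 -10.1 112.8] jaw yaw 0.594 tilt [-0.0031 -0.0002] F [ 0.1 -0.3 -0.2] T [ 0.03 -0.03  0.02] grip 0.508
shift [-0.028 -0.     0.076] max rows 0.08
turn [-0.015 -0.009  0.01 ] shift if turned first [-0.028 -0.     0.076]
```

{"fn": "servo_tool", "kwargs": {"motion": [{"dr":[-0.01,-0.01,0.01],"delta_pos":[-0.028,0,0.04],"hand":0.4},{"dr":[0,0,0],"delta_pos":[0,0,0.03],"hand":0.4},{"dr":[0,0,0],"delta_pos":[0,0,0],"hand":0.4}]}}

```text
time_s: 22.1
eef_pos: [653.5, -11.4, 110.1]
ee_rot: [0.001, 0.47, 0.883, -0.0]
force: [0.7, 0.5, -0.7]
grip_width: 0.498
```

Run:
```python
from h import *
go([653,-11.3,103],0.592)
p,d,c,s=shoot("wrist","w14")
im=np.clip(p[210:385,235:410,::-1].astype(float)*2,0,255).astype(np.uint8)
cv2.imwrite("pics/w14z.png",cv2.resize(im,None,fx=3.4,fy=3.4,interpolation=cv2.INTER_CUBIC))
```

```text
t 22.1 pos [653.5 -11.4 110.1] jaw yaw 0.592 tilt [ 0.0012 -0.001 ] F [ 0.7  0.5 -0.7] T [ 0.04 -0.01  0.03] grip 0.498
shift [ 0.008 -0.006  0.142] max rows 0.14
turn [ 0.003  0.008 -0.001] shift if turned first [ 0.008 -0.006  0.142]
```

View pics/w14z.png

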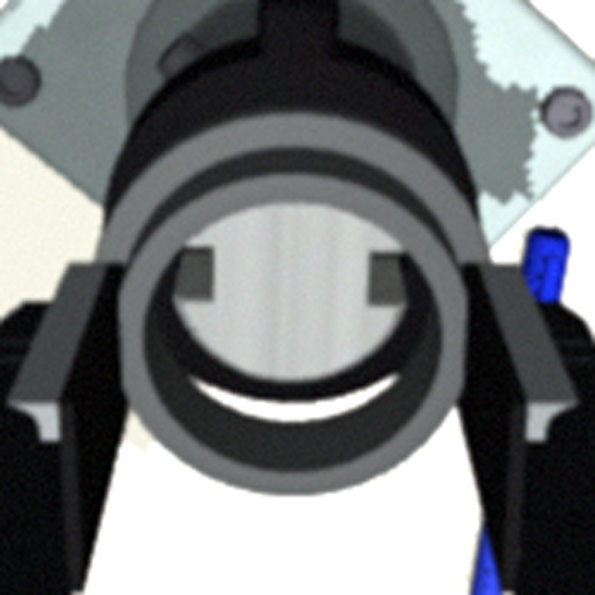

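{"fn": "servo_tool", "kwargs": {"motion": [{"dr":[0,0.01,0],"delta_pos":[0.008,-0.006,0.04],"hand":0.4},{"dr":[0,0,0],"delta_pos":[0,0,0.04],"hand":0.4},{"dr":[0,0,0],"delta_pos":[0,0,0.0],"hand":0.4}]}}

```text
time_s: 22.52
eef_pos: [653.0, -11.3, 105.9]
ee_rot: [0.0, 0.47, 0.883, 0.0]
force: [0.2, 0.2, -0.2]
grip_width: 0.499
```

{"fn": "servo_tool", "kwargs": {"motion": [{"dr":[0,0,0],"delta_pos":[0,0,0.03],"hand":0.4},{"dr":[0,0,0],"delta_pos":[0,0,0.03],"hand":0.4},{"dr":[0,0,0],"delta_pos":[0,0,0.0],"hand":0.4}]}}

```text
time_s: 22.9
eef_pos: [653.0, -11.3, 102.7]
ee_rot: [0.0, 0.47, 0.883, 0.0]
force: [-0.1, -0.1, 0.3]
grip_width: 0.503
```

Run:
```python
from h import *
go([653,-11.3,90],0.592)
p,d,c,s=shoot("wrist","w15")
im=np.clip(p[210:385,235:410,::-1].astype(float)*2,0,255).astype(np.uint8)
cv2.imwrite("pics/w15z.png",cv2.resize(im,None,fx=3.4,fy=3.4,interpolation=cv2.INTER_CUBIC))
```

```text
t 22.9 pos [653.  -11.3 102.7] jaw yaw 0.592 tilt [0.0003 0.0005] F [-0.1 -0.1  0.3] T [0.01 0.   0.01] grip 0.503
shift [-0.001 -0.001  0.254] max rows 0.25
turn [ 0.003 -0.002 -0.001] shift if turned first [-0.001 -0.     0.254]
```

View pics/w15z.png

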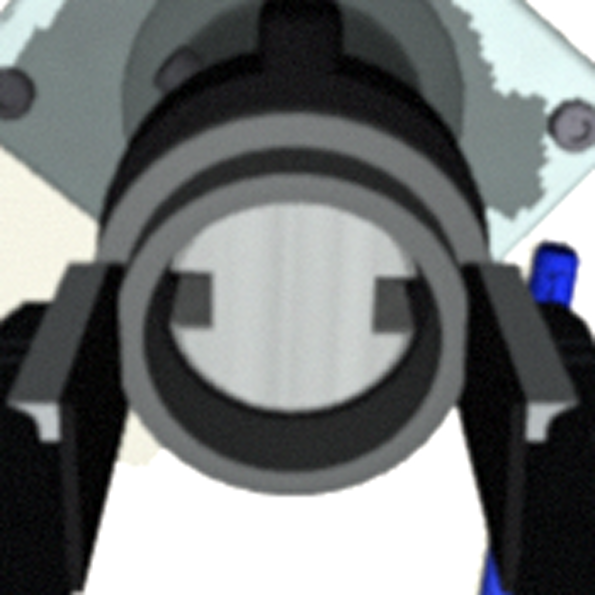

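The bush is over the spigot with no force. Carrying on down to TCP z ≈ 90, just above seating at 89.2.

{"fn": "servo_tool", "kwargs": {"motion": [{"dr":[0,0,0],"delta_pos":[0,0,0.05],"hand":0.4},{"dr":[0,0,0],"delta_pos":[0,0,0.05],"hand":0.4},{"dr":[0,0,0],"delta_pos":[0,0,0.03],"hand":0.4},{"dr":[0,0,0],"delta_pos":[0,0,0],"hand":0.4}]}}

```text
time_s: 23.45
eef_pos: [653.0, -11.3, 95.7]
ee_rot: [0.0, 0.47, 0.883, 0.0]
force: [0.6, -0.1, 0.0]
grip_width: 0.501
```

{"fn": "servo_tool", "kwargs": {"motion": [{"dr":[0,0,0],"delta_pos":[0,0,0.03],"hand":0.4},{"dr":[0,0,0],"delta_pos":[0,0,0.03],"hand":0.4},{"dr":[0,0,0],"delta_pos":[0,0,0.015],"hand":0.4},{"dr":[0,0,0],"delta_pos":[0,0,0],"hand":0.4}]}}

```text
time_s: 23.95
eef_pos: [653.1, -11.3, 91.8]
ee_rot: [0.0, 0.47, 0.883, 0.0]
force: [-0.0, 0.1, 0.0]
grip_width: 0.502
```

{"fn": "servo_tool", "kwargs": {"motion": [{"dr":[0,0,0],"delta_pos":[0,0,0.015],"hand":0.4},{"dr":[0,0,0],"delta_pos":[0,0,0],"hand":0.4}]}}

```text
time_s: 24.2
eef_pos: [653.1, -11.3, 91.1]
ee_rot: [0.0, 0.47, 0.883, 0.0]
force: [1.2, -0.3, 0.3]
grip_width: 0.499
```

{"fn": "servo_tool", "kwargs": {"motion": [{"dr":[0,0,0],"delta_pos":[0,0,0.02],"hand":0.4},{"dr":[0,0,0],"delta_pos":[0,0,0],"hand":0.4}]}}

```text
time_s: 24.45
eef_pos: [653.1, -11.2, 90.0]
ee_rot: [0.0, 0.47, 0.883, 0.0]
force: [0.3, -1.0, -0.7]
grip_width: 0.501
```

{"fn": "servo_tool", "kwargs": {"motion": [{"dr":[0,0,0],"delta_pos":[0,0,0.01],"hand":0.4},{"dr":[0,0,0],"delta_pos":[0,0,0],"hand":0.4}]}}

```text
time_s: 24.7
eef_pos: [653.1, -11.3, 89.5]
ee_rot: [0.0, 0.47, 0.883, 0.0]
force: [-0.3, 0.6, -1.0]
grip_width: 0.499
```

{"fn": "servo_tool", "kwargs": {"motion": [{"dr":[0,0,0],"delta_pos":[0,0,0],"hand":0.6},{"dr":[0,0,0],"delta_pos":[0,0,0.0],"hand":0.8},{"dr":[0,0,0],"delta_pos":[0,0,0.0],"hand":1},{"dr":[0,0,0],"delta_pos":[0,0,0.0],"hand":1},{"dr":[0,0,0],"delta_pos":[0,0,-0.2],"hand":1},{"dr":[0,0,0],"delta_pos":[0,0,-0.5],"hand":1},{"dr":[0,0,0],"delta_pos":[0,0,-0.7],"hand":1},{"dr":[0,0,0],"delta_pos":[0,0,-0.3],"hand":1},{"dr":[0,0,0],"delta_pos":[0,0,0],"hand":1},{"dr":[0,0,0],"delta_pos":[0,0,0],"hand":1}]}}

```text
time_s: 25.95
eef_pos: [652.7, -11.3, 177.6]
ee_rot: [-0.0, 0.47, 0.883, 0.0]
force: [0.4, 0.3, 0.0]
grip_width: 0.998
```

Run:
```python
from h import *
go([653,-11.3,180],0.592)
p,d,c,s=shoot("wrist","w16")
v,u=np.mgrid[0:480,0:640]; W=pix2w(c,u,v,d)
rr=np.hypot(W[...,0]-653,W[...,1]+11)
for lo,hi,n in [(98,3,"spigot/bush top"),(87,2,"flange"),(83,2,"ring")]:
    m=(d>0)&(np.abs(W[...,2]-lo)<hi)&(rr<38); w=W[m]
    if len(w)>20:
        A=np.c_[w[:,:2]-[653,-11],np.ones(len(w))]; print(n,len(w),w.mean(0).round(2),np.linalg.lstsq(A,w[:,2],rcond=None)[0].round(4))
m=(d>0)&(rr<40)&(W[...,2]>75); print(np.histogram(W[m][:,2],bins=np.arange(75,105,1)))
p,d,c,s=shoot("side","s16"); cv2.imwrite("pics/s16z.png",cv2.resize(p[220:330,345:455,::-1],None,fx=5,fy=5,interpolation=cv2.INTER_CUBIC))
p2,d,c,s=shoot("wrist","w17"); cv2.imwrite("pics/w17z.png",cv2.resize(p2[150:310,240:400,::-1],None,fx=3.5,fy=3.5,interpolation=cv2.INTER_CUBIC))
```

```text
t 25.95 pos [652.7 -11.3 177.6] jaw yaw 0.592 tilt [-0.0001  0.0006] F [0.4 0.3 0. ] T [ 0.04  0.03 -0.06] grip 0.998
shift [-0.004  0.004 -0.049] max rows 0.05
turn [ 0.001 -0.003 -0.001] shift if turned first [-0.004  0.004 -0.049]
spigot/bush top 3001 [652.82 -10.24  98.12] [ 1.90000e-03 -7.00000e-04  9.81235e+01]
flange 1084 [647.98  -2.97  87.05] [-2.30000e-03  7.00000e-04  8.70335e+01]
ring 864 [647.95  -3.08  82.96] [-3.00000e-04 -3.60000e-03  8.29847e+01]
(array([ 12,  18,  22,  14,  18,  17,  94, 356, 349,  65,  73, 430, 485,
        96,  36,  47,  49,  46,  70,  65, 142, 540, 614, 836, 753, 116,
         1,   0,   0]), array([ 75,  76,  77,  78,  79,  80,  81,  82,  83,  84,  85,  86,  87,
        88,  89,  90,  91,  92,  93,  94,  95,  96,  97,  98,  99, 100,
       101, 102, 103, 104]))
```

View pics/w17z.png

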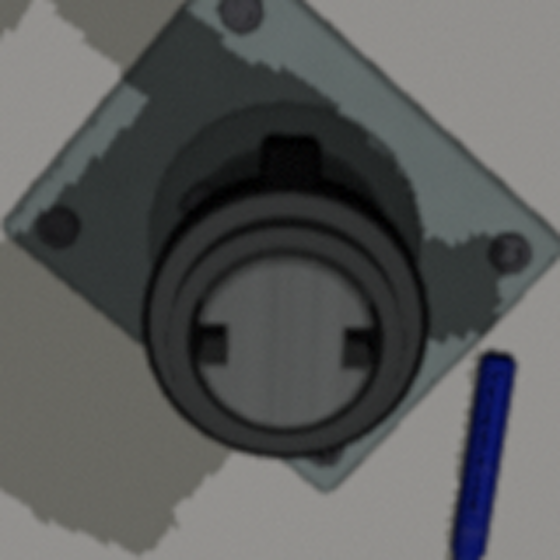

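View pics/s16z.png

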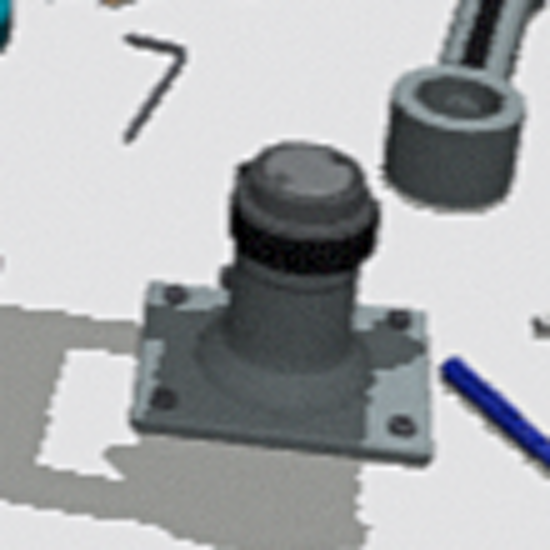

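The ring top reads 83.0, the flange top 87.05 and the spigot 99. The camera reads about 1 mm low, so these match the nominal 84, 88 and 100. All is flat and the gripper is clear, so I'm handing in.

```bash
python3 -c "
from rig import ticket
print(ticket.finish_job())"
```

```text
the job is handed in; nothing more can be done
None
```

The stop ring and the glide bush are both seated on the mount, and I handed the job in at about 26 s of the 67 s allowed. No verdict was reported.

- **Stop ring:** I read the keyway angle in the wrist picture and turned the ring to match before lowering it. The tabs went straight into the keyways, so no turning under pressure was needed. I let go with the ring about 0.3 mm above the shoulder.
- **Glide bush:** I gripped it by the sleeve, slipped it flange down over the spigot and let go about 0.3 mm above the ring.
- **Forces:** Wrist force stayed at sensor noise, about 1 N, in every reading I took while lowering both parts.

The last depth pictures gave these heights:

| Surface | Measured (mm) | Nominal (mm) |
|---|---|---|
| Ring top | 83.0 | 84 |
| Flange top | 87.05 | 88 |
| Spigot end face | 98.9 (taken just after the ring was seated) | 100 |

All three read about 1 mm low, which I put down to camera calibration. The steps between them are right: 4 mm from ring to flange and about 16 mm from ring to spigot. Fitted tilts were under 0.004 rad.

- **Calibration bias:** The wrist camera also read about 0.6 mm to one side, which I corrected for when aligning.
- **Not checked:** I did not measure the other desk objects again at the end. The gripper never came near them, and the last pictures showed nothing disturbed around the mount.

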